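# Swap the modules on the demo board

### The job

Switch the demo board's power off before you take anything out of it. Post every old black module with a red top from the board through the red spring flap into the returns box, letting the flap swing shut, and press every new white module with a green top from the table right way up and flat down into a free pocket of its own outline (discs in round pockets, squares in square ones). When all that is done, switch the power back on; leave the mug, phone, lamp bulb and projector where they are.

Things in the scene. Friction and masses are not known exactly. Their poses are not given: they have to be found in the camera images.
- board: Fibreboard demo board, 200 x 200 x 18 mm, fixed to the table; origin at the centre of its underside, x and y along its edges, z up. Four pockets in its top, each 8 mm deep (pocket floor 10 mm above the underside) with 2 mm chamfered rims.
- power (a joint): Toggle switch lever on its own white block: 0 rad = off, 1.0 rad = on (it starts on, near 1.0). It swings in its block's x-z plane about an axis along the block's y through a point 22 mm above the table over the block's centre: at 0 it leans 0.5 rad to the block's -x, at 1.0 it leans 0.5 rad to +x. It stays where it is left; about 1.5 N at the tip moves it. Off counts below 0.15, on above 0.85.
- power_tip (a point): Centre of the orange ball (26 mm diameter) at the end of the switch lever, 50 mm from its pivot; at either end of the swing it is 66 mm above the table and 24 mm from the block's centre.
- power_base: White switch block, 70 (x) x 50 (y) x 25 mm high, fixed; origin at the centre of its underside; its x axis is the direction in which the lever is pushed to switch on.
- returns: Grey returns box with a red panel on its side, fixed, outside 188 (x) x 108 (y) x 150 mm high, walls 4 mm, origin at the centre of its underside. In its top is an opening 180 (x) x 64 mm (y from -50 to +14 mm); the rest of the top is a fixed cover. Inside, a sloping chute carries what falls in to the +x end.
- flap (a joint): Red sprung flap that fills that opening flush with the box's rim (176 x 60 x 3 mm): 0 rad = shut (level), positive = swung down into the box, up to 1.4. Hinged along x at y = +13 mm of the box frame; the free edge at the -y side goes down. A light spring (about 0.015 Nm) shuts it; a module pressed down on it opens it, and a module let go about 40 mm below the rim falls past it to the bottom.
- returns_mouth (a point): Point on the shut flap's level, 150 mm above the table, in the middle of the opening (y = -18 mm of the box frame): push modules straight down here. Fingers that close along the box's x have most room.
- round_a (a point): Centre of the mouth of one of the two round pockets (47 mm diameter), on the board's top face; its floor is 8 mm below.
- round_b (a point): Centre of the mouth of one of the two round pockets (47 mm diameter), on the board's top face; its floor is 8 mm below.
- square_a (a point): Centre of the mouth of one of the two square pockets (43 x 43 mm, sides along the board's x and y), on the board's top face; its floor is 8 mm below.
- square_b (a point): Centre of the mouth of one of the two square pockets (43 x 43 mm, sides along the board's x and y), on the board's top face; its floor is 8 mm below.
- old_round_a: Old black disc module with a red top, 44 mm diameter, 20 mm tall, about 110 g; may be absent. Origin at the centre of its underside, z up. Starts in pocket round_a, standing 12 mm above the board.
- old_round_b: Old black disc module with a red top, 44 mm diameter, 20 mm tall, about 110 g; may be absent. Origin at the centre of its underside, z up. Starts in pocket round_b, standing 12 mm above the board.
- old_square_a: Old black square module with a red top, 40 x 40 mm, sides along its x and y, 20 mm tall, about 110 g; may be absent. Origin at the centre of its underside, z up. Starts in pocket square_a, standing 12 mm above the board.
- old_square_b: Old black square module with a red top, 40 x 40 mm, sides along its x and y, 20 mm tall, about 110 g; may be absent. Origin at the centre of its underside, z up. Starts in pocket square_b, standing 12 mm above the board.
- new_disc_1: New white disc module with a green top, 44 mm diameter, 20 mm tall, about 110 g; may be absent. Origin at the centre of its underside, z up. Starts lying on the table.
- new_disc_2: New white disc module with a green top, 44 mm diameter, 20 mm tall, about 110 g; may be absent. Origin at the centre of its underside, z up. Starts lying on the table.
- new_square_1: New white square module with a green top, 40 x 40 mm, sides along its x and y, 20 mm tall, about 110 g; may be absent. Origin at the centre of its underside, z up. Starts lying on the table.
- new_square_2: New white square module with a green top, 40 x 40 mm, sides along its x and y, 20 mm tall, about 110 g; may be absent. Origin at the centre of its underside, z up. Starts lying on the table.
- mug: Blue mug, 76 mm wide, 90 mm high; bystander, leave it alone. Origin at the centre of its underside.
- phone: Black phone lying flat, 72 x 148 x 9 mm; bystander, leave it alone. Origin at the centre of its underside.
- bulb: Amber lamp bulb on a round wooden stand, 60 mm wide, 112 mm high; bystander, leave it alone. Origin at the centre of its underside.
- projector: Black projector, 110 x 130 x 45 mm; bystander, leave it alone. Origin at the centre of its underside.
There are look-alikes about, which are no part of the job. Leave any blue or yellow look-alike of the new_square_2 alone.

How it is judged:
By the outcome, as a careful person would: the job done as asked, in the order asked, and still so for the second after the job is handed in, with the robot touching nothing.
Of old_round_a, old_round_b, old_square_a, old_square_b only 2 to 3 are there at a start; the rules pass over those that are not, and their reading is None.
Of new_disc_1, new_disc_2, new_square_1, new_square_2 only 3 to 4 are there at a start; the rules pass over those that are not, and their reading is None.
At some moment in a run one of new_disc_1, new_disc_2, new_square_1, new_square_2 may be knocked a few centimetres aside while the robot is not near it.
Once in a run the grip may slacken for a moment while it holds something.
It also fails if it takes over 210 s, if anything falls off the work surface, if the arm or the gripper's body presses on something with over 40 N, if the wrist force passes 120 N, or if a joint passes its speed limit or range.

### The arm

A 6-joint arm with a two-finger parallel gripper is mounted at the origin on the work surface. World frame = base frame: x ahead of the robot, y to its left, z up, the work surface at z = 0. Lengths are in m, angles in rad, forces in N, time in s.
With the tool pointing down it reaches from about 0.3 to 0.75 m from the base axis. Payload 8.5 kg.
Tool frame: the origin (TCP) lies between the finger pads; the fingertips stand 8 mm ahead of it and the grasp point (between the pads) lies 11 mm behind it; z points along the fingers, x is the direction in which the jaws open and shut, and the axes are right-handed (so a half turn about z gives the same grasp; the last joint's range is limited). The gripper opens to 88 mm and grips with 3 to 60 N. Pads are 18 mm wide; open, the fingers measure 123 mm over their backs; the gripper's body (75 mm by 187 mm) begins 45 mm behind the grasp point.
Start: joints at [-1.362, 0.381, 1.297, -0, 1.464, -0.215], TCP at [0.226, -0.501, 0.247] pointing down, gripper open.
Joint ranges: [-3.11, 3.11], [-0.89, 2.33], [0.22, 2.48], [-1.42, 4.56], [0.17, 2.85], [-2.88, 2.88]. Speed limits (rad/s): [2.39, 2.39, 3.14, 3.14, 3.14, 3.14].

### API

Orientations are given as a rotation vector (axis times angle).
In Python, from cell import manip gives the robot as it stands.
- The arm moves only by the shell command python3 -m crank 'ROWS'. ROWS is JSON, a list of rows, each a list of 5 numbers: the closure, from -1 (fully open) to 1 (shut), then the shift along the tool's x, y, z in mm, then the turn about the tool's z in rad. In form: [[jaw, tx, ty, tz, twist], ...]. A call has 1 to 20 rows; each row is the pose to reach, as a shift and turn from the pose commanded when the call began, along the tool's axes at that moment; what a row does not reach only later rows make up. A row lasts 1/8 s, in which the tool goes at most 62.5 mm and 10.7 degrees, less where a joint would pass 70% of its speed; a pose out of reach is approached as far as the arm can. A call with a gripper value outside its range is refused whole. The fingers move at their own pace and stop on an object; the grip force is fixed at half the most. Time passes only in rows, so rows that repeat a pose let the fingers close. It gives the time, the measured TCP pose, the force and the opening at its end, in the units of the state.
- manip.state(): the state, without advancing time (a new reading comes with each control period).
- manip.camera(name): name is "scene" or "top" or "wrist"; returns (picture, depth): 420x560x3 uint8, red, green, blue; 420x560 float32, m along the optical axis (not along the pixel's ray), 0 where there is no reading.
- manip.get_calibration(name): a dict with "fx", "fy", "cx", "cy" (pixels), "distortion" ([k1, k2, p1, p2, k3] as OpenCV has them; the pictures are not rectified), "rvec" (rotation vector, rad) and "tvec" (3), from world to camera coordinates, as OpenCV has them. Camera axes: x right, y down, z forward; pixel columns grow to the right and rows downward; lengths in m; the calibration is good to about 2 mm. A picture is of the moment at which its call begins: read the wrist's pose just before it. get_calibration takes no time and is no camera call; for the wrist camera it gives the pose at the moment of the call.
- manip.job_done(): hands the job in, once; it reports no verdict.
Trained networks look in the newest picture that a camera, given by its name, has taken for a name from the list of things; names that differ only in an ending like _2 or _b are one class to them, and where a whole thing is asked for, a point or a joint stands for the part that bears it (a point fixed in the world has none). Each returns a list of dicts, best first, with "score" (0 to 1); they miss things now and then, are a little off and sometimes report something else, mostly with a low value. They report only what shows in the picture. A call takes as long as a camera call. They do not tell look-alikes from the thing itself.
- manip.look_for(camera, query): "pixel" ([column, row] in pixels, amid what is visible of it).
The state is a dict: "time_s": time; "q": joint angles; "dq": joint speeds; "tau": joint torques, N m; "ee_pos": TCP position; "orientation": TCP orientation; "ft_force": force on the tool from outside, world axes, zero at the start; "wrist_torque": the same for the moment, N m; "finger_gap": opening from 0.0 (shut) to 1.0 (fully open).
Only numpy, scipy, OpenCV 4.12 (cv2) and the standard library are available. Lean on these libraries where they do the work, as an engineer would, in place of code of your own. Each camera call takes 0.05 s, during which the arm holds its last target.

## Working session

There is one attempt and no reset: what is moved stays moved. The work goes in short steps, Python scripts to look and compute and a shell command to move; the robot and the scene stay as the last step left them, time stands still between calls to the robot, and variables do not carry over. Pictures are saved under pics/ and viewed, and the job is handed in when it is done.

```bash
ls -la; mkdir -p pics; cat > h.py <<'E'
import numpy as np, cv2
from cell import manip
def save(name,fn):
    p,d=manip.camera(name); cv2.imwrite('pics/'+fn,p[:,:,::-1]); return p,d
E
python3 - <<'E'
from h import *
print(manip.state())
for n in ['scene','top','wrist']:
    c=manip.get_calibration(n); print(n,c)
    p,d=save(n,n+'0.png'); np.savez('pics/%s0.npz'%n,p=p,d=d)
E
```

```text
total 12
drwxr-xr-x  3 agent agent 4096 Dec  7 15:32 .
drwxr-xr-x 23 root  root  4096 Dec  7 15:32 ..
drwxr-xr-x  2 agent agent 4096 Dec  7 15:32 pics
{'time_s': 0.0, 'q': array([-1.36231259e+00,  3.81207439e-01,  1.29825120e+00, -3.43176527e-05,
        1.46358462e+00, -2.15283935e-01]), 'dq': array([ 1.67873893e-03, -4.12278391e-04,  4.97757649e-04, -2.11034169e-04,
       -1.42095014e-03, -4.51886258e-05]), 'tau': array([-1.45252674e-03, -4.37936926e+01, -2.24556381e+01,  7.12792506e-02,
        3.52919823e-02, -1.14794639e-04]), 'ee_pos': array([ 0.22610091, -0.5010861 ,  0.24613484]), 'orientation': array([-2.63809419e+00,  1.70403817e+00,  1.64322695e-03]), 'ft_force': array([ 0.17620551,  1.04121355, -0.41735417]), 'wrist_torque': array([-0.00860792,  0.01482076, -0.04245673]), 'finger_gap': 1.001174964533298}
scene {'fx': 393.06877248522215, 'fy': 393.06877248522215, 'cx': 274.49660283734585, 'cy': 211.62708737174628, 'distortion': array([-0.10045161,  0.        ,  0.        ,  0.        ,  0.        ]), 'rvec': array([ 2.34086301,  1.028071  , -0.34605557]), 'tvec': array([-0.41458691, -0.21897597,  1.29716982])}
top {'fx': 417.1806404844523, 'fy': 417.1806404844523, 'cx': 275.2378436836195, 'cy': 205.83527911237616, 'distortion': array([-0.01852492,  0.        ,  0.        ,  0.        ,  0.        ]), 'rvec': array([ 2.17980159, -2.14521626,  0.18544963]), 'tvec': array([0.02973695, 0.5479904 , 1.16894331])}
wrist {'fx': 289.8390572439898, 'fy': 289.8390572439898, 'cx': 283.5893067060142, 'cy': 207.1681084446199, 'distortion': array([0.00463511, 0.        , 0.        , 0.        , 0.        ]), 'rvec': array([-2.43693469,  1.57093834,  0.2233973 ]), 'tvec': array([-0.54988317, -0.03916082,  0.39028786])}
```

View pics/scene0.png

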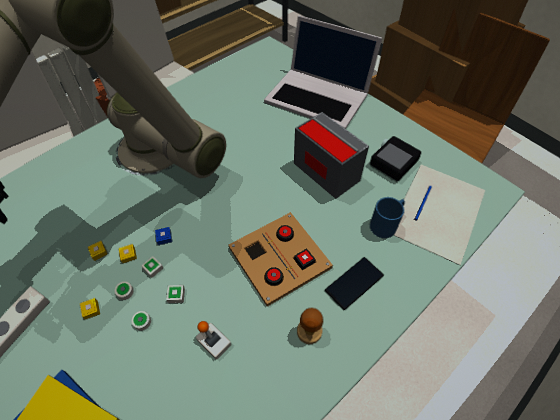

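View pics/top0.png

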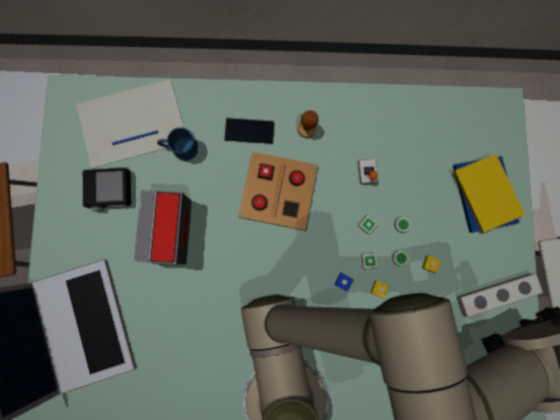

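View pics/wrist0.png

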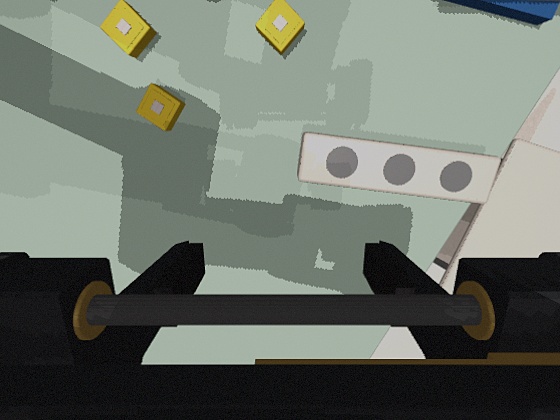

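Scene: red-topped old modules at top-view (265,172) square, (297,178) and (260,202) round; the pocket at (291,209) is empty. New white/green: squares (368,225), (370,261); discs (403,224), (401,258). Look-alikes: blue (344,282), yellow (381,289), (432,264) and one more under the arm. Now I'll measure.

```bash
cat >> h.py <<'E'
def cal(n,c=None):
    c=c or manip.get_calibration(n)
    K=np.array([[c['fx'],0,c['cx']],[0,c['fy'],c['cy']],[0,0,1]]); R=cv2.Rodrigues(np.array(c['rvec']))[0]
    return K,np.array(c['distortion']),R,np.array(c['tvec'])
def ray(C,px):
    K,D,R,t=C
    u=cv2.undistortPoints(np.array([[px]],float),K,D)[0,0]
    return -R.T@t, R.T@np.array([u[0],u[1],1.])
def atz(C,px,z):
    o,d=ray(C,px); return o+d*(z-o[2])/d[2]
def atdepth(C,px,dep):
    o,d=ray(C,px); return o+d*dep
def proj(C,P):
    K,D,R,t=C
    return cv2.projectPoints(np.array(P,float).reshape(-1,3),cv2.Rodrigues(R)[0],t,K,D)[0].reshape(-1,2)
def tri(C1,p1,C2,p2):
    o1,d1=ray(C1,p1);o2,d2=ray(C2,p2)
    A=np.array([d1,-d2]).T; s=np.linalg.lstsq(A,o2-o1,rcond=None)[0]
    a=o1+s[0]*d1;b=o2+s[1]*d2
    return (a+b)/2,np.linalg.norm(a-b)
def blobs(p,color,amin=15):
    h=cv2.cvtColor(p,cv2.COLOR_RGB2HSV);H,S,V=[h[:,:,i].astype(int) for i in range(3)]
    m={'red':((H<6)|(H>174))&(S>150)&(V>60),'green':(H>50)&(H<85)&(S>110)&(V>40),'orange':(H>=5)&(H<16)&(S>170)&(V>120)}[color]
    n,l,st,ce=cv2.connectedComponentsWithStats(m.astype(np.uint8))
    return [(st[i,4],ce[i].round(1).tolist()) for i in range(1,n) if st[i,4]>=amin],l
E
python3 - <<'E'
from h import *
for n in ['top','scene']:
    z=np.load('pics/%s0.npz'%n);C=cal(n)
    for c in ['red','green','orange']:
        for a,ce in blobs(z['p'],c)[0]:
            d=z['d'][int(round(ce[1])),int(round(ce[0]))]
            print(n,c,a,ce,atdepth(C,ce,d).round(4), )
z=np.load('pics/top0.npz')['p']
cv2.imwrite('pics/topc.png',cv2.resize(z[100:310,130:450],None,fx=2.5,fy=2.5,interpolation=cv2.INTER_CUBIC)[:,:,::-1])
z=np.load('pics/scene0.npz')['p']
cv2.imwrite('pics/scenec.png',cv2.resize(z[210:370,70:350],None,fx=2.8,fy=2.8,interpolation=cv2.INTER_CUBIC)[:,:,::-1])
E
```

```text
top red 100 [265.4, 170.6] [0.6519 0.0687 0.0342]
top red 115 [296.8, 176.9] [ 0.6349 -0.0237  0.0346]
top red 1517 [164.9, 226.9] [0.4716 0.3269 0.1477]
top red 108 [259.3, 201.5] [0.5603 0.0849 0.031 ]
top green 50 [368.1, 223.9] [ 0.5011 -0.2356  0.0222]
top green 61 [403.1, 224.1] [ 0.5025 -0.3408  0.0191]
top green 62 [400.9, 257.8] [ 0.4034 -0.3294  0.0253]
top green 48 [369.9, 260.3] [ 0.3951 -0.2398  0.0193]
top orange 36 [373.2, 174.5] [ 0.6385 -0.2402  0.0718]
scene red 941 [327.4, 140.3] [0.4794 0.3267 0.1471]
scene red 94 [284.7, 231.1] [0.5643 0.0844 0.0315]
scene red 107 [304.6, 256.8] [0.6565 0.0681 0.0315]
scene red 117 [273.2, 274.4] [ 0.6393 -0.0256  0.033 ]
scene green 75 [151.0, 264.8] [ 0.3983 -0.2387  0.0196]
scene green 94 [122.5, 288.6] [ 0.4061 -0.3306  0.0184]
scene green 98 [174.6, 292.0] [ 0.5044 -0.2357  0.0198]
scene green 108 [139.7, 318.8] [ 0.5063 -0.3396  0.0215]
scene orange 21 [98.2, 84.9] [-1.0603  0.1726 -0.3958]
scene orange 41 [420.6, 112.3] [ 0.3643  1.1629 -0.2979]
scene orange 15 [413.5, 111.9] [ 0.3396  1.1395 -0.2981]
scene orange 77 [447.7, 123.6] [ 0.4979  1.1903 -0.2956]
scene orange 23 [283.1, 256.6] [0.6128 0.0332 0.0176]
scene orange 30 [312.1, 316.3] [ 0.7987 -0.0557  0.1077]
scene orange 77 [202.6, 325.5] [ 0.6432 -0.2399  0.0763]
```

View pics/topc.png

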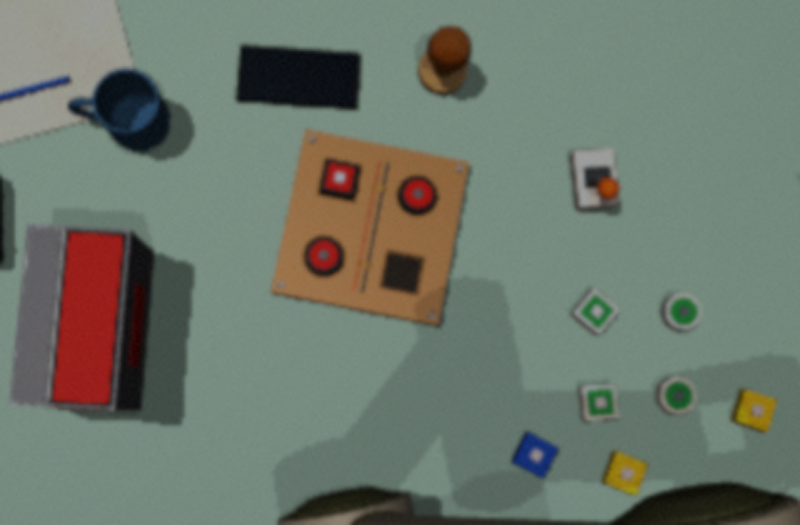

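View pics/scenec.png

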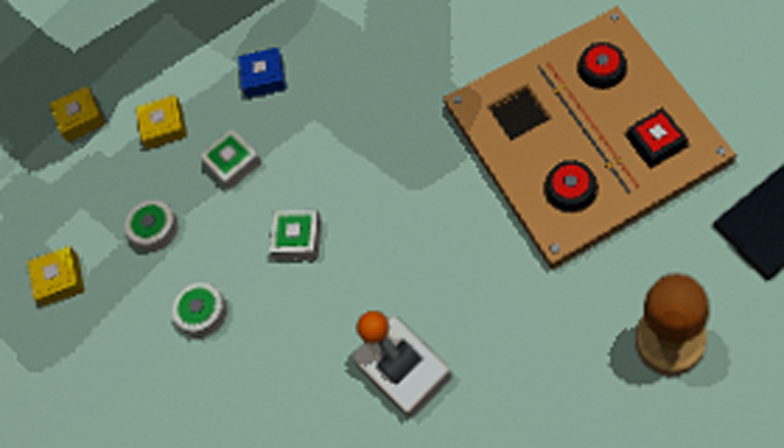

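```bash
cat >> h.py <<'E'
from scipy.spatial.transform import Rotation as Ro
def pose():
    s=manip.state(); return np.array(s['ee_pos']),Ro.from_rotvec(s['orientation']).as_matrix(),s
def wrap(a): return (a+np.pi)%(2*np.pi)-np.pi
def go(x,y,z,yaw=None,half=True):
    p,R,s=pose(); d=R.T@(np.array([x,y,z])-p)*1000
    y0=np.arctan2(R[1,0],R[0,0]); tw=0
    if yaw is not None:
        tw=wrap(y0-yaw)
        if half:
            q6=s['q'][5]; c=[tw,tw-np.pi,tw+np.pi]
            # q6 wanted = q1_target - yaw
            q1=np.arctan2(y,x); best=min(c,key=lambda t: abs(wrap(0)+ (q1-(y0-t))))
            tw=best
    print('to',np.round([x,y,z],4),'tx ty tz %.1f %.1f %.1f twist %.3f'%(*d,tw),'yaw0 %.3f'%y0)
E
python3 - <<'E'
from h import *
T,S=cal('top'),cal('scene')
for n,a,b in [('tip',(373.2,174.5),(203.5,326)),('sqA',(265.4,170.6),(304.6,256.8)),('rA',(296.8,176.9),(273.2,274.4)),('rB',(259.3,201.5),(284.7,231.1)),
 ('nsq1',(368.1,223.9),(174.6,292)),('nsq2',(369.9,260.3),(151,264.8)),('nd1',(403.1,224.1),(139.7,318.8)),('nd2',(400.9,257.8),(122.5,288.6))]:
    P,e=tri(T,a,S,b); print(n,P.round(4),round(e,4))
C=cal('wrist');p,R,s=pose()
print('cam in tool',R.T@(-C[2].T@C[3]-p)); print((C[2]@R).T.round(3))
# block centre: white in top crop
print('block',atz(T,(368,172),0.025))
go(0.575,-0.24,0.2,-np.pi/2)
E
```

```text
tip [ 0.6406 -0.2399  0.0666] 0.0039
sqA [0.6542 0.0694 0.0265] 0.0019
rA [ 0.6368 -0.024   0.0269] 0.0009
rB [0.5616 0.0857 0.0267] 0.0019
nsq1 [ 0.5021 -0.2362  0.0165] 0.0019
nsq2 [ 0.3957 -0.2394  0.0167] 0.0024
nd1 [ 0.5032 -0.3406  0.0167] 0.0021
nd2 [ 0.404  -0.3315  0.016 ] 0.002
cam in tool [ 0.00057975 -0.07088195 -0.13863539]
[[ 1.     0.002 -0.   ]
 [-0.002  0.961  0.276]
 [ 0.001 -0.276  0.961]]
block [ 0.6562734  -0.23731604  0.025     ]
to [ 0.575 -0.24   0.2  ] tx ty tz -94.6 -425.4 46.5 twist 0.424 yaw0 -1.147
```

```bash
python3 -m crank '[[-1,-95,-410,40,0.424],[-1,-95,-410,40,0.424],[-1,-95,-410,40,0.424],[-1,-95,-410,40,0.424],[-1,-95,-410,40,0.424],[-1,-95,-410,40,0.424],[-1,-95,-410,40,0.424],[-1,-95,-410,40,0.424],[-1,-95,-410,40,0.424],[-1,-95,-410,40,0.424]]'
python3 - <<'E'
from h import *
p,d=save('wrist','w1.png');np.savez('pics/w1.npz',p=p,d=d)
c=manip.get_calibration('wrist');C=cal('wrist',c)
for k in ['orange','green','red']:
  for a,ce in blobs(p,k,60)[0]:
    print(k,a,ce,atdepth(C,ce,d[int(ce[1]),int(ce[0])]).round(4))
print(pose()[2]['time_s'],pose()[0])
E
```

```text
time_s: 1.4
ee_pos: [0.5601, -0.2471, 0.2069]
orientation: [2.219, -2.223, 0.0]
ft_force: [1.3, 0.3, 0.5]
finger_gap: 1.0
orange 567 [275.2, 116.1] [ 0.6377 -0.2404  0.08  ]
green 427 [274.8, 237.3] [ 0.5009 -0.2372  0.0227]
green 421 [360.8, 235.4] [ 0.5032 -0.3398  0.0224]
red 756 [68.0, 120.5] [ 0.6343 -0.0259  0.0337]
1.45 [ 0.56007485 -0.24714485  0.20699831]
```

View pics/w1.png

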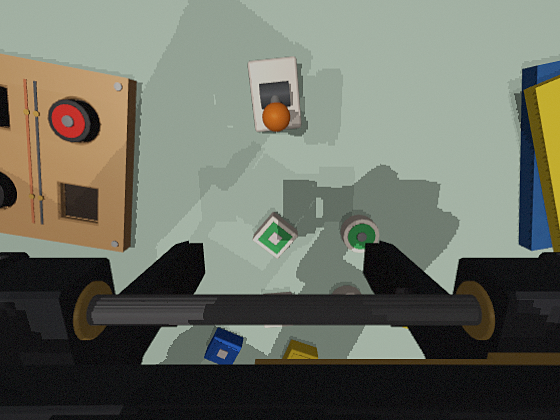

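```bash
python3 -m crank '[[1,-7,-35,40,0],[1,-7,-35,60,0],[1,-7,-35,100,0],[1,-7,-35,147,0],[1,-7,-35,147,0],[1,-7,-35,147,0]]'
python3 -m crank '[[1,0,-10,0,0],[1,0,-20,0,0],[1,0,-30,0,0],[1,0,-40,0,0],[1,0,-50,0,0],[1,0,-60,0,0],[1,0,-67,0,0],[1,0,-72,0,0],[1,0,-72,0,0]]'
python3 - <<'E'
from h import *
for n in ['scene','top']:
    p,d=save(n,n+'1.png'); C=cal(n)
    for a,ce in blobs(p,'orange')[0]:
        P=atdepth(C,ce,d[int(round(ce[1])),int(round(ce[0]))])
        if abs(P[1]+.24)<.1: print(n,a,ce,P)
    if n=='scene': cv2.imwrite('pics/s1c.png',cv2.resize(p[260:380,120:320],None,fx=4,fy=4)[:,:,::-1])
E
```

```text
time_s: 2.2
ee_pos: [0.5964, -0.2401, 0.0618]
orientation: [-2.22, 2.222, -0.004]
ft_force: [-0.1, 0.3, 1.2]
finger_gap: 0.341
time_s: 3.32
ee_pos: [0.6628, -0.2388, 0.0589]
orientation: [2.215, -2.216, -0.02]
ft_force: [-29.7, 2.9, 9.9]
finger_gap: 0.007
```

View pics/s1c.png

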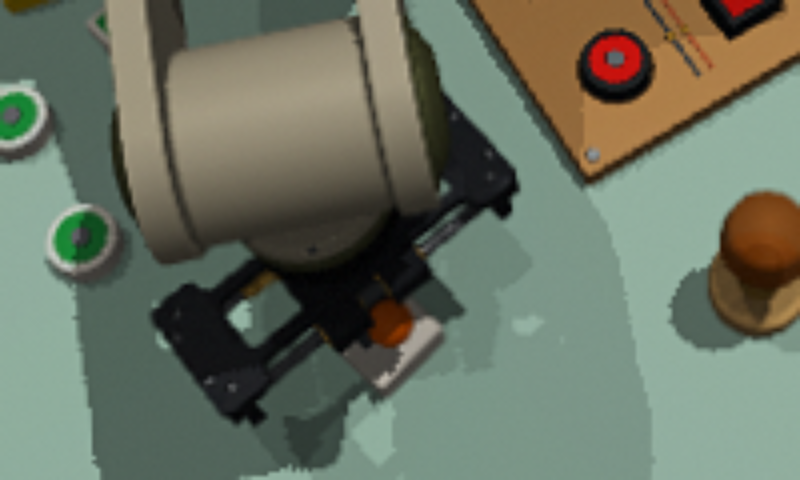

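```bash
python3 -m crank '[[1,0,30,0,0],[1,0,55,-20,0],[-1,0,80,-80,0],[-1,0,110,-140,0],[-1,-40,150,-211,0],[-1,-40,150,-211,0],[-1,-40,150,-211,0]]'
python3 - <<'E'
from h import *
p,d=save('wrist','w2.png');np.savez('pics/w2.npz',p=p,d=d)
C=cal('wrist')
for k in ['orange','green']:
  for a,ce in blobs(p,k,60)[0]:
    print(k,a,ce,atdepth(C,ce,d[int(ce[1]),int(ce[0])]).round(4))
go(0.52,0.03,.28,-np.pi/2)
E
```

```text
time_s: 4.3
ee_pos: [0.5182, -0.199, 0.2733]
orientation: [-2.221, 2.22, -0.009]
ft_force: [0.5, -0.3, -0.6]
finger_gap: 0.545
orange 440 [318.0, 31.3] [ 0.6803 -0.2349  0.076 ]
green 331 [310.1, 192.1] [ 0.4995 -0.2366  0.0203]
green 344 [385.1, 190.8] [ 0.5018 -0.3392  0.0218]
green 233 [374.2, 255.4] [ 0.4054 -0.3325  0.0222]
green 272 [310.1, 262.1] [ 0.3936 -0.2394  0.0205]
to [0.52 0.03 0.28] tx ty tz -229.3 -1.7 -9.1 twist -3.142 yaw0 -1.571
```

View pics/w2.png

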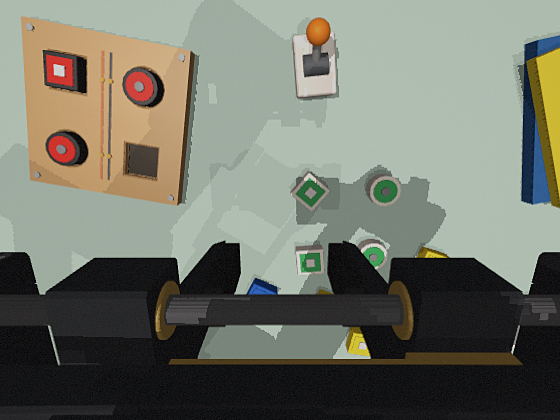

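```bash
sed -i "s/best=min(c,key=.*/best=min([t for t in c if abs(q1-(y0-t))<2.7],key=abs)/" h.py
python3 - <<'E'
from h import *
print(atz(cal('wrist'),(318,31.3),.066))
go(0.50,0.03,.28,-np.pi/2)
E
python3 -m crank '[[-1,-60,15,-6,0],[-1,-120,15,-6,0],[-1,-180,15,-6,0],[-1,-229,15,-6,0],[-1,-229,15,-6,0],[-1,-229,15,-6,0]]'
python3 - <<'E'
from h import *
p,d=save('wrist','w3.png');np.savez('pics/w3.npz',p=p,d=d)
C=cal('wrist')
for k in ['red','orange','green']:
  for a,ce in blobs(p,k,60)[0]:
    print(k,a,ce,atz(C,ce,.03).round(4),d[int(ce[1]),int(ce[0])]);
E
```

```text
[ 0.68305665 -0.23595589  0.066     ]
to [0.5  0.03 0.28] tx ty tz -229.3 18.3 -9.2 twist -0.000 yaw0 -1.571
time_s: 5.1
ee_pos: [0.5034, 0.0293, 0.2754]
orientation: [2.22, -2.221, -0.002]
ft_force: [0.2, -1.3, -0.4]
finger_gap: 1.002
red 586 [250.4, 55.6] [0.6524 0.0682 0.03  ] 0.3450475
red 568 [327.4, 71.6] [ 0.6349 -0.0247  0.03  ] 0.3493781
red 468 [239.5, 135.8] [0.5592 0.0852 0.03  ] 0.3681881
red 2254 [70.1, 210.5] [0.4586 0.3234 0.03  ] 0.35487118
red 317 [3.6, 234.3] [0.4235 0.424  0.03  ] 0.2819417
orange 524 [540.4, 12.3] [ 0.6968 -0.2666  0.03  ] 0.29403207
green 339 [477.1, 179.7] [ 0.502  -0.2308  0.03  ] 0.39606407
green 265 [550.8, 179.3] [ 0.5025 -0.3287  0.03  ] 0.3968519
green 300 [530.1, 245.4] [ 0.4068 -0.3238  0.03  ] 0.42377543
green 233 [465.6, 249.6] [ 0.4002 -0.2332  0.03  ] 0.42487916
```

View pics/w3.png

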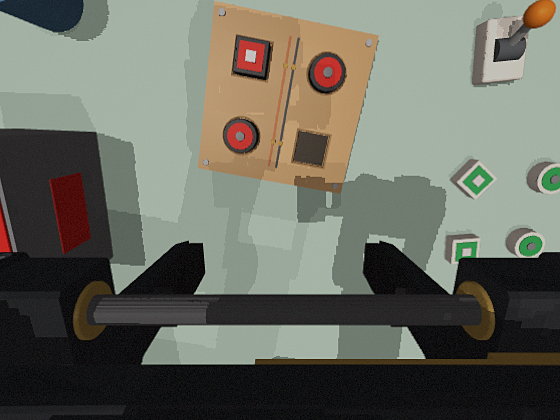

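```bash
python3 - <<'E'
from h import *
T,S,W=cal('top'),cal('scene'),cal('wrist')
P,e=tri(T,(164.9,226.9),S,(327.4,140.3)); print('flap c',P.round(4),e)
zt=np.load('pics/top0.npz');bl,l=blobs(zt['p'],'red',500)
lab=l[227,165]; m=(l==lab)
ys,xs=np.nonzero(m); r=cv2.minAreaRect(np.stack([xs,ys],1).astype(np.float32)); bx=cv2.boxPoints(r); 
for b in bx: print(b.round(1),atz(T,b,.15).round(4))
c=np.array([atz(T,b,.15) for b in bx]); print('centre',c.mean(0))
p=np.load('pics/w3.npz')['p']; d=np.load('pics/w3.npz')['d']
cv2.imwrite('pics/w3c.png',cv2.resize(p[0:210,190:400],None,fx=2.8,fy=2.8,interpolation=cv2.INTER_CUBIC)[:,:,::-1])
for s in [(222,12),(371,43),(206,162),(334,186)]: print(atz(W,s,.018).round(4))
# depth-based heights
for s in [(300,110),(270,20),(310,148),(250,56),(227,200)]: print(s,atdepth(W,s,d[s[1],s[0]]).round(4))
E
```

```text
flap c [0.4737 0.3306 0.1398] 0.0045293390735505305
[150.6 259.9] [0.3863 0.3584 0.15  ]
[156.8 191.8] [0.563 0.352 0.15 ]
[179.2 193.8] [0.5587 0.2936 0.15  ]
[173.  261.9] [0.382  0.3013 0.15  ]
centre [0.47248685 0.32634669 0.15      ]
[0.7016 0.1017 0.018 ]
[ 0.6687 -0.0782  0.018 ]
[0.524 0.134 0.018]
[ 0.4908 -0.0418  0.018 ]
(300, 110) [0.5911 0.0073 0.0211]
(270, 20) [0.6932 0.0447 0.0184]
(310, 148) [ 0.5422 -0.0077  0.0107]
(250, 56) [0.6512 0.0683 0.0339]
(227, 200) [0.4662 0.1117 0.0013]
```

View pics/w3c.png

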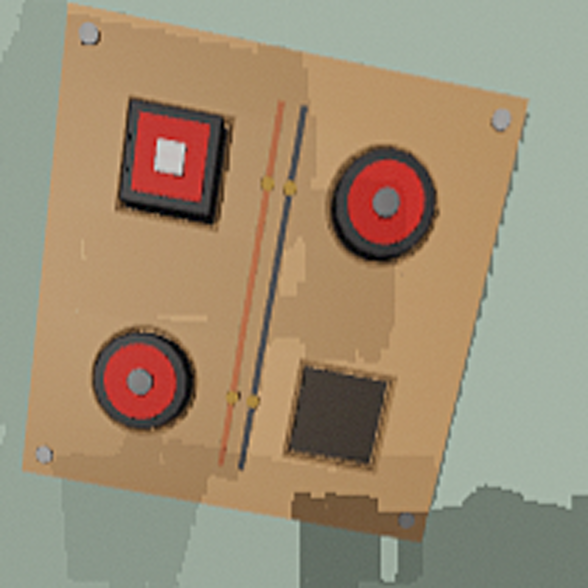

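```bash
python3 - <<'E'
from h import *
go(0.6524,0.0682,.10,-0.187)
E
```

```text
to [0.6524 0.0682 0.1   ] tx ty tz -39.5 -149.3 175.4 twist -1.385 yaw0 -1.572
```

```bash
python3 -m crank '[[-0.3,-39.5,-149.3,60,-1.385],[-0.3,-39.5,-149.3,90,-1.385],[-0.3,-39.5,-149.3,130,-1.385],[-0.3,-39.5,-149.3,150,-1.385],[-0.3,-39.5,-149.3,175,-1.385],[-0.3,-39.5,-149.3,175,-1.385],[-0.3,-39.5,-149.3,175,-1.385],[-0.3,-39.5,-149.3,175,-1.385],[-0.3,-39.5,-149.3,175,-1.385]]'
python3 - <<'E'
from h import *
p,d=save('wrist','w4.png');np.savez('pics/w4.npz',p=p,d=d)
C=cal('wrist')
for k in ['red','green']:
  for a,ce in blobs(p,k,60)[0]:
    print(k,a,ce,atz(C,ce,.03).round(4),atdepth(C,ce,d[int(ce[1]),int(ce[0])]).round(4));
print('tcp px',proj(C,[pose()[0]]),'tip z', )
go(0.6524,0.0682,.0278,-0.187)
E
```

```text
time_s: 6.28
ee_pos: [0.6524, 0.0678, 0.101]
orientation: [3.127, -0.296, -0.001]
ft_force: [0.6, 0.4, -0.4]
finger_gap: 0.651
red 1268 [158.6, 220.4] [0.5589 0.0856 0.03  ] [0.5607 0.0865 0.0336]
red 1267 [282.4, 219.4] [0.6518 0.0688 0.03  ] [0.652  0.0697 0.0327]
red 467 [283.0, 333.0] [ 0.633  -0.0322  0.03  ] [ 0.6332 -0.031   0.0316]
tcp px [[283.10579502 263.19357476]] tip z
to [0.6524 0.0682 0.0278] tx ty tz 0.0 -0.1 73.4 twist -0.002 yaw0 -0.189
```

View pics/w4.png

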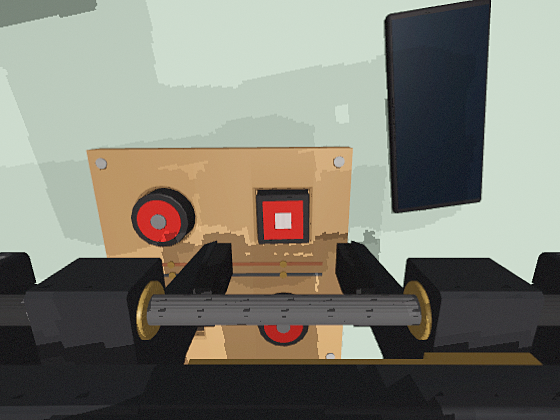

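The old square is at (282,219), level in the view and centred between the fingers. I'll descend, grip and lift.

```bash
python3 -m crank '[[-0.3,0,-0.5,40,0],[-0.3,0,-0.5,60,0],[-0.3,0,-0.5,72.5,0],[-0.3,0,-0.5,72.5,0],[1,0,-0.5,72.5,0],[1,0,-0.5,72.5,0],[1,0,-0.5,72.5,0],[1,0,-0.5,72.5,0]]'
python3 -m crank '[[1,0,0,-10,0],[1,0,0,-25,0],[1,0,0,-60,0],[1,0,0,-120,0],[1,0,0,-180,0],[1,0,0,-180,0]]'
python3 - <<'E'
from h import *
p,d=save('wrist','w5.png')
go(0.4725,0.27,.25,-0.0436)
E
```

```text
time_s: 7.32
ee_pos: [0.6527, 0.0698, 0.0302]
orientation: [-3.128, 0.292, -0.002]
ft_force: [-1.8, -0.4, 6.5]
finger_gap: 0.447
time_s: 8.07
ee_pos: [0.6537, 0.0699, 0.2156]
orientation: [-3.128, 0.291, -0.017]
ft_force: [-0.3, 0.6, -0.6]
finger_gap: 0.45
to [0.4725 0.27   0.25  ] tx ty tz -213.8 -163.4 -38.9 twist -0.142 yaw0 -0.186
```

View pics/w5.png

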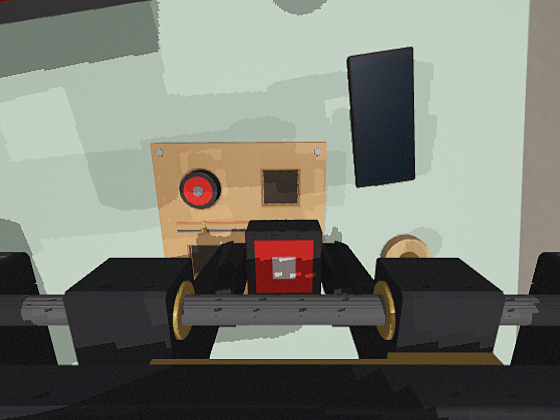

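```bash
python3 -m crank '[[1,-60,-45,-38,-0.14],[1,-120,-90,-38,-0.14],[1,-170,-130,-38,-0.14],[1,-213.8,-163.4,-39,-0.142],[1,-213.8,-163.4,-39,-0.142],[1,-213.8,-163.4,-39,-0.142],[1,-213.8,-163.4,-39,-0.142]]'
python3 - <<'E'
from h import *
p,d=save('wrist','w6.png');np.savez('pics/w6.npz',p=p,d=d)
C=cal('wrist');bl,l=blobs(p,'red',500)
for a,ce in bl:
    print(a,ce,d[int(ce[1]),int(ce[0])])
    m=l==l[int(ce[1]),int(ce[0])]; ys,xs=np.nonzero(m); r=cv2.minAreaRect(np.stack([xs,ys],1).astype(np.float32))
    for b in cv2.boxPoints(r): print(b.round(1),atz(C,b,.15).round(4))
E
```

```text
time_s: 9.0
ee_pos: [0.4728, 0.2693, 0.2474]
orientation: [3.14, -0.07, -0.002]
ft_force: [-0.5, -0.3, -1.7]
finger_gap: 0.446
16380 [278.9, 139.8] 0.22916095
[164.9 104. ] [0.3857 0.3581 0.15  ]
[393.  102.5] [0.5606 0.3515 0.15  ]
[393.5 176.4] [0.5645 0.2941 0.15  ]
[165.4 177.9] [0.377 0.301 0.15 ]
2530 [283.5, 265.4] 0.1488896
[-0.  0.] [0.2813 0.4311 0.15  ]
[559.   0.] [0.672  0.4139 0.15  ]
[559. 419.] [0.7551 0.0253 0.15  ]
[  0. 419.] [0.161  0.0502 0.15  ]
```

View pics/w6.png

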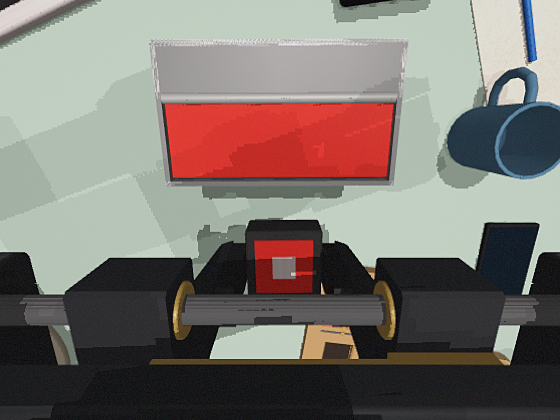

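```bash
python3 -m crank '[[1,-3.3,-56.2,0,0],[1,-3.3,-56.2,20,0],[1,-3.3,-56.2,50,0],[1,-3.3,-56.2,65,0],[1,-3.3,-56.2,80,0],[1,-3.3,-56.2,95,0],[1,-3.3,-56.2,110,0],[1,-3.3,-56.2,122,0],[1,-3.3,-56.2,132,0],[1,-3.3,-56.2,132,0]]'
python3 - <<'E'
from h import *
save('scene','s7.png')
E
```

```text
time_s: 10.3
ee_pos: [0.4713, 0.3261, 0.1155]
orientation: [3.14, -0.069, -0.002]
ft_force: [-0.2, -0.7, -1.1]
finger_gap: 0.447
```

View pics/s7.png

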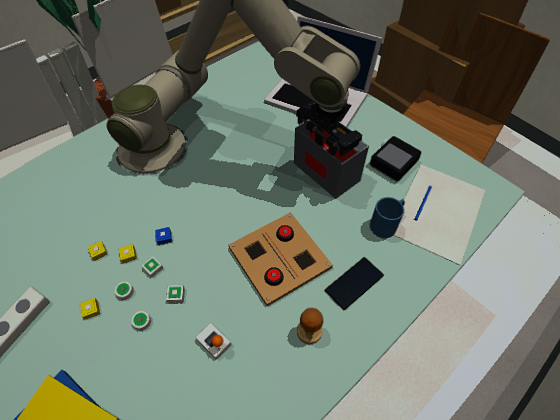

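Module is in the mouth, with everything else where it was and the switch off. Release, then lift.

```bash
python3 -m crank '[[-0.6,0,0,0,0],[-0.6,0,0,0,0],[-0.6,0,0,0,0],[-0.6,0,0,-20,0],[-0.6,0,0,-60,0],[-0.6,0,20,-120,0],[-0.6,0,56,-150,0],[-0.6,0,56,-150,0]]'
python3 - <<'E'
from h import *
p,d=save('wrist','w7.png')
go(0.559,0.0854,.10,-0.06)
E
```

```text
time_s: 11.35
ee_pos: [0.4697, 0.2693, 0.2688]
orientation: [-3.139, 0.072, -0.008]
ft_force: [0.2, 0.1, -0.3]
finger_gap: 0.799
to [0.559  0.0854 0.1   ] tx ty tz 97.8 180.5 166.8 twist 0.015 yaw0 -0.045
```

View pics/w7.png

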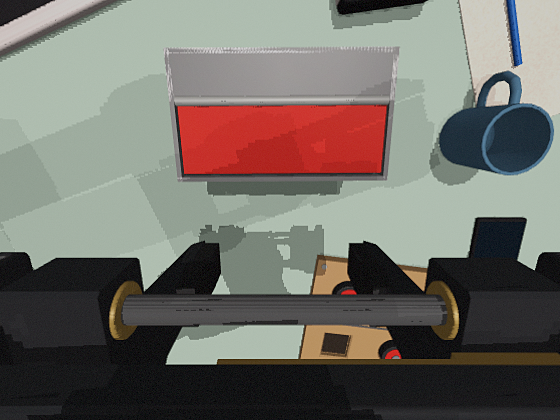

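The flap is shut and empty. Next is the old disc at (0.559, 0.085).

```bash
python3 -m crank '[[-0.3,20,60,0,0],[-0.3,50,110,20,0],[-0.3,97.8,180.5,80,0],[-0.3,97.8,180.5,140,0],[-0.3,97.8,180.5,167,0],[-0.3,97.8,180.5,167,0],[-0.3,97.8,180.5,167,0]]'
python3 - <<'E'
from h import *
p,d=save('wrist','w8.png')
C=cal('wrist')
for a,ce in blobs(p,'red',60)[0]:
    print(a,ce,atz(C,ce,.03).round(4),atdepth(C,ce,d[int(ce[1]),int(ce[0])]).round(4));
go(0.559,0.0854,.0285)
E
```

```text
time_s: 12.28
ee_pos: [0.5594, 0.0866, 0.1005]
orientation: [-3.141, 0.068, -0.002]
ft_force: [0.6, 0.4, 0.5]
finger_gap: 0.648
1269 [283.4, 222.2] [0.5597 0.085  0.03  ] [0.5598 0.087  0.036 ]
430 [367.5, 342.4] [ 0.6281 -0.0282  0.03  ] [ 0.6273 -0.026   0.0325]
to [0.559  0.0854 0.0285] tx ty tz -0.7 1.2 72.6 twist 0.000 yaw0 -0.043
```

```bash
python3 -m crank '[[-0.3,0.2,1,40,0],[-0.3,0.2,1,60,0],[-0.3,0.2,1,73,0],[-0.3,0.2,1,73,0],[1,0.2,1,73,0],[1,0.2,1,73,0],[1,0.2,1,73,0],[1,0.2,1,73,0]]'
python3 -m crank '[[1,0,0,-10,0],[1,0,0,-25,0],[1,0,0,-60,0],[1,0,0,-120,0],[1,0,0,-180,0],[1,0,0,-180,0]]'
python3 - <<'E'
from h import *
p,d=save('wrist','w9.png')
go(0.472,0.3255,.22,-0.04)
E
```

```text
time_s: 13.32
ee_pos: [0.5594, 0.0848, 0.0271]
orientation: [-3.141, 0.069, -0.002]
ft_force: [-1.7, 1.0, 5.7]
finger_gap: 0.491
time_s: 14.08
ee_pos: [0.5604, 0.0847, 0.2117]
orientation: [3.14, -0.069, 0.016]
ft_force: [-0.1, 0.0, -0.8]
finger_gap: 0.489
to [0.472  0.3255 0.22  ] tx ty tz -97.7 -236.7 -12.0 twist -0.004 yaw0 -0.044
```

View pics/w9.png

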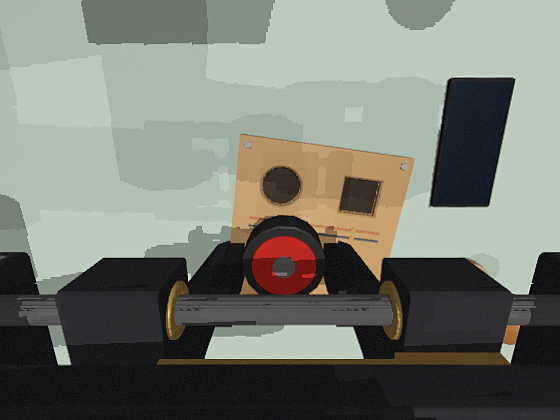

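```bash
python3 -m crank '[[1,-25,-60,-12,0],[1,-50,-120,-12,0],[1,-75,-180,-12,0],[1,-97.7,-236.7,-12,0],[1,-97.7,-236.7,-12,0],[1,-97.7,-236.7,0,0],[1,-97.7,-236.7,20,0],[1,-97.7,-236.7,35,0],[1,-97.7,-236.7,50,0],[1,-97.7,-236.7,65,0],[1,-97.7,-236.7,80,0],[1,-97.7,-236.7,96,0],[1,-97.7,-236.7,96,0]]'
python3 -m crank '[[-0.6,0,0,0,0],[-0.6,0,0,0,0],[-0.6,0,0,0,0],[-0.6,0,0,-20,0],[-0.6,0,0,-60,0],[-0.6,0,20,-120,0],[-0.6,0,56,-150,0],[-0.6,0,56,-150,0]]'
python3 - <<'E'
from h import *
p,d=save('wrist','w10.png')
p,d=save('scene','s10.png')
go(0.6349,-0.0245,.10,-0.06)
E
```

```text
time_s: 15.75
ee_pos: [0.4713, 0.3248, 0.1087]
orientation: [3.139, -0.069, -0.004]
ft_force: [0.3, -2.3, -2.3]
finger_gap: 0.487
time_s: 16.75
ee_pos: [0.47, 0.2685, 0.2629]
orientation: [-3.139, 0.072, -0.008]
ft_force: [-0.1, 1.1, -0.7]
finger_gap: 0.798
to [ 0.6349 -0.0245  0.1   ] tx ty tz 178.7 286.6 159.6 twist 0.016 yaw0 -0.044
```

View pics/w10.png

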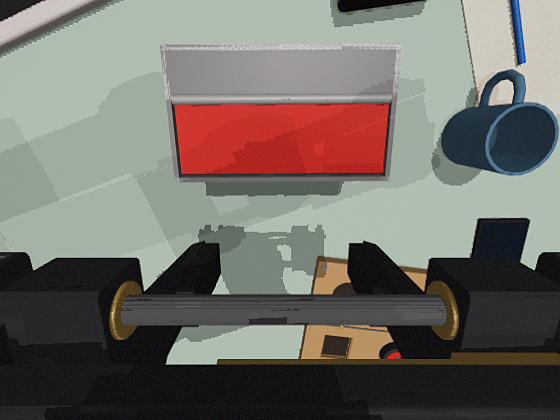

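View pics/s10.png

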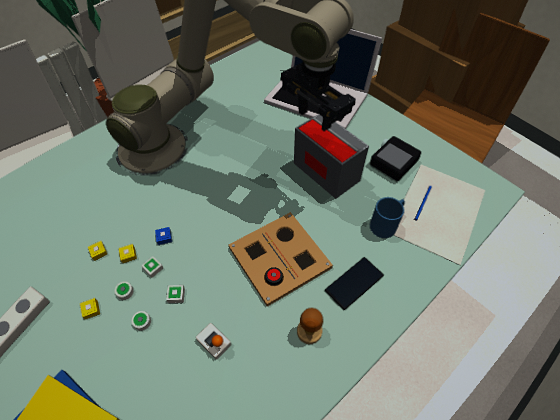

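The flap is shut again and only the disc at (274,276) is left on the board. Next that one.

```bash
python3 -m crank '[[-0.3,35,60,0,0],[-0.3,70,115,0,0],[-0.3,105,170,20,0],[-0.3,140,225,60,0],[-0.3,178.7,286.6,110,0],[-0.3,178.7,286.6,158,0],[-0.3,178.7,286.6,158,0],[-0.3,178.7,286.6,158,0]]'
python3 - <<'E'
from h import *
p,d=save('wrist','w11.png')
C=cal('wrist')
for a,ce in blobs(p,'red',60)[0]:
    print(a,ce,atz(C,ce,.03).round(4),atdepth(C,ce,d[int(ce[1]),int(ce[0])]).round(4));
go(0.635,-0.0245,.0285)
E
```

```text
time_s: 17.85
ee_pos: [0.6344, -0.0243, 0.0988]
orientation: [-3.139, 0.07, 0.01]
ft_force: [-0.6, 0.4, 0.4]
finger_gap: 0.648
1296 [284.0, 221.3] [ 0.6352 -0.0246  0.03  ] [ 0.6353 -0.0225  0.0361]
to [ 0.635  -0.0245  0.0285] tx ty tz 0.3 0.8 72.4 twist 0.000 yaw0 -0.044
```

View pics/w11.png

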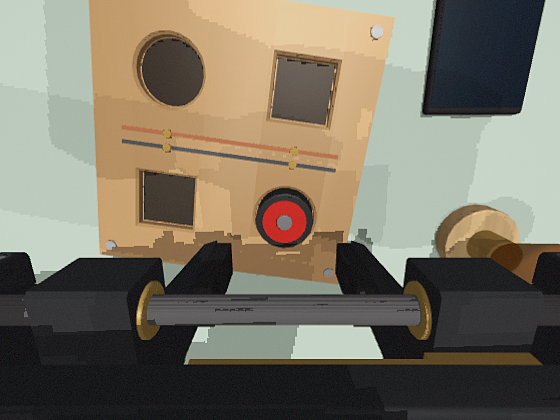

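```bash
python3 - <<'E'
from h import *
p=cv2.imread('pics/w11.png'); C=cal('wrist')
h=cv2.cvtColor(p,cv2.COLOR_BGR2HSV); m=((h[:,:,2]<110)&(h[:,:,1]<140)).astype(np.uint8); m[235:]=0
# brightness threshold for dark pockets (floor)
n,l,st,ce=cv2.connectedComponentsWithStats(m)
for i in range(1,n):
    if 500<st[i,4]<8000 and st[i,0]<400:
        ys,xs=np.nonzero(l==i); hull=cv2.convexHull(np.stack([xs,ys],1).astype(np.int32)); M=cv2.moments(hull); c=(M['m10']/M['m00'],M['m01']/M['m00'])
        print(st[i],np.round(c,1),'z10',atz(C,c,.010).round(4),'z18',atz(C,c,.018).round(4))
E
python3 -m crank '[[-0.3,0.8,0.5,40,0],[-0.3,0.8,0.5,60,0],[-0.3,0.8,0.5,72,0],[-0.3,0.8,0.5,72,0],[1,0.8,0.5,72,0],[1,0.8,0.5,72,0],[1,0.8,0.5,72,0],[1,0.8,0.5,72,0]]'
python3 -m crank '[[1,0,0,-10,0],[1,0,0,-25,0],[1,0,0,-60,0],[1,0,0,-120,0],[1,0,0,-180,0],[1,0,0,-180,0]]'
python3 - <<'E'
from h import *
p,d=save('wrist','w12.png')
go(0.472,0.3255,.22,-0.04)
E
```

```text
[ 137   34   67   72 3541] [169.7  69.8] z10 [0.5569 0.0879 0.01  ] z18 [0.5598 0.0864 0.018 ]
[ 272   55   66   70 3357] [303.8  88.4] z10 [0.6537 0.0712 0.01  ] z18 [0.6532 0.0704 0.018 ]
[ 139  170   56   56 2603] [165.8 197.9] z10 [ 0.5393 -0.0073  0.01  ] z18 [ 0.5427 -0.0054  0.018 ]
[ 255  188   59   47 1018] [284.5 212.9] z10 [ 0.6356 -0.024   0.01  ] z18 [ 0.6357 -0.0216  0.018 ]
time_s: 18.9
ee_pos: [0.6362, -0.0251, 0.0314]
orientation: [3.141, -0.069, 0.001]
ft_force: [-2.3, 0.7, 6.4]
finger_gap: 0.489
time_s: 19.65
ee_pos: [0.6376, -0.0255, 0.2166]
orientation: [3.139, -0.069, 0.017]
ft_force: [0.8, 0.1, -1.5]
finger_gap: 0.484
to [0.472  0.3255 0.22  ] tx ty tz -179.7 -343.2 -8.2 twist -0.004 yaw0 -0.044
```

View pics/w12.png

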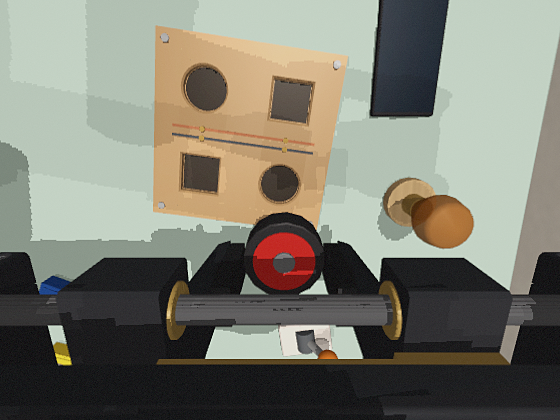

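```bash
python3 -m crank '[[1,-30,-60,-8,0],[1,-60,-120,-8,0],[1,-90,-180,-8,0],[1,-120,-240,-8,0],[1,-150,-300,-8,0],[1,-179.7,-343.2,-8,0],[1,-179.7,-343.2,-8,0],[1,-179.7,-343.2,5,0],[1,-179.7,-343.2,22,0],[1,-179.7,-343.2,37,0],[1,-179.7,-343.2,52,0],[1,-179.7,-343.2,67,0],[1,-179.7,-343.2,82,0],[1,-179.7,-343.2,101,0],[1,-179.7,-343.2,101,0]]'
python3 -m crank '[[-0.6,0,0,0,0],[-0.6,0,0,0,0],[-0.6,0,0,0,0],[-0.6,0,0,-20,0],[-0.6,0,0,-60,0],[-0.6,0,20,-120,0],[-0.6,0,56,-150,0],[-0.6,0,56,-150,0]]'
python3 - <<'E'
from h import *
p,d=save('wrist','w13.png')
p,d=save('top','t13.png'); C=cal('top'); S=cal('scene')
g=blobs(p,'green')[0]; p2,d2=save('scene','s13.png'); g2=blobs(p2,'green')[0]
for a,c in g:
    x=atz(C,c,.02); print(c,x.round(4), [ (tri(C,c,S,c2)[0]).round(4).tolist() for a2,c2 in g2 if np.linalg.norm(atz(S,c2,.02)-x)<.02])
E
```

```text
time_s: 21.58
ee_pos: [0.4711, 0.3248, 0.1075]
orientation: [3.139, -0.069, -0.004]
ft_force: [-0.4, -3.0, -2.3]
finger_gap: 0.485
time_s: 22.58
ee_pos: [0.4698, 0.2687, 0.2618]
orientation: [-3.139, 0.072, -0.008]
ft_force: [-0.2, 0.0, -0.7]
finger_gap: 0.795
[368.1, 224.0] [ 0.501  -0.2361  0.02  ] [[0.5019, -0.2362, 0.0161]]
[403.1, 224.1] [ 0.5024 -0.3405  0.02  ] [[0.5032, -0.3406, 0.0167]]
[400.9, 257.8] [ 0.4035 -0.3311  0.02  ] [[0.404, -0.3314, 0.016]]
[369.8, 260.5] [ 0.3945 -0.2393  0.02  ] [[0.3951, -0.2391, 0.0161]]
```

View pics/w13.png

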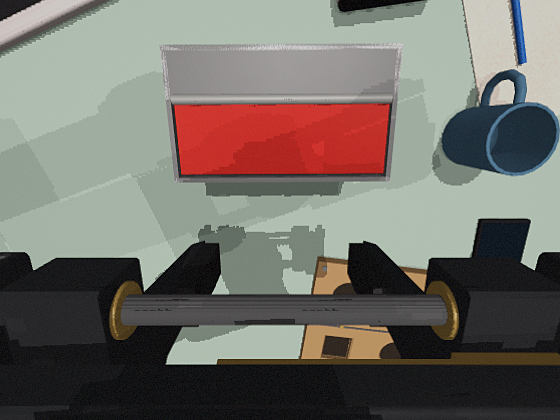

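View pics/t13.png

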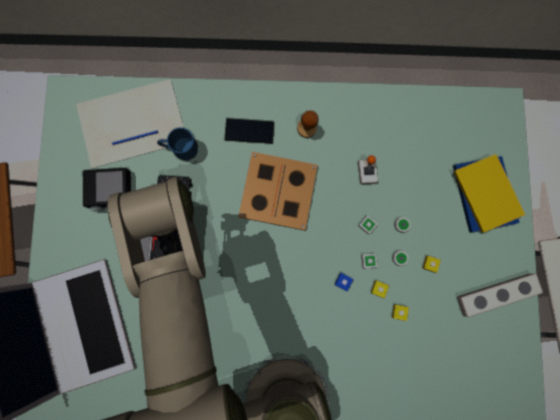

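All three old modules are posted, the flap is shut and all four pockets are free. New module candidates: green/white squares (368,224), (370,261) and discs (403,224), (401,258). Not to be taken: blue (344,282), yellow (381,289), (432,264), (401,312). I'll take the square at (368,224) first and check it close up.

```bash
python3 - <<'E'
from h import *
go(0.50,-0.25,.12,-.187)
E
python3 -m crank '[[-0.3,0,60,0,0.14],[-0.3,10,120,0,0.14],[-0.3,15,180,0,0.14],[-0.3,25,240,0,0.14],[-0.3,35,300,0,0.14],[-0.3,45,360,20,0.14],[-0.3,50,420,60,0.14],[-0.3,52,480,100,0.14],[-0.3,53,516,140,0.14],[-0.3,53,516,140,0.14],[-0.3,53,516,140,0.14]]'
python3 - <<'E'
from h import *
p,d=save('wrist','w14.png'); C=cal('wrist')
for a,ce in blobs(p,'green',60)[0]:
    print(a,ce,atz(C,ce,.02).round(4),atdepth(C,ce,d[int(ce[1]),int(ce[0])]).round(4));
E
```

```text
to [ 0.5  -0.25  0.12] tx ty tz 54.2 518.2 138.2 twist 0.143 yaw0 -0.044
time_s: 24.1
ee_pos: [0.4996, -0.2474, 0.1185]
orientation: [-3.127, 0.288, 0.002]
ft_force: [0.2, 0.1, -0.3]
finger_gap: 0.654
959 [281.6, 198.1] [ 0.5003 -0.2368  0.02  ] [ 0.5005 -0.2361  0.0229]
889 [160.6, 222.7] [ 0.393  -0.2395  0.02  ] [ 0.3939 -0.239   0.0217]
95 [304.2, 291.6] [ 0.5046 -0.3289  0.02  ] [ 0.5047 -0.3273  0.0225]
```

View pics/w14.png

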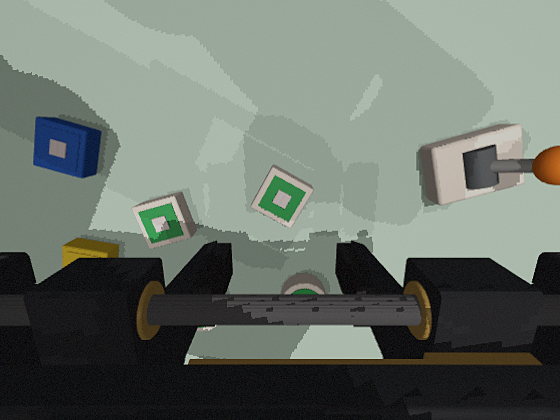

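```bash
cat >> h.py <<'E'
def sqpose(p,C,z=.02,amin=300,color='green'):
    bl,l=blobs(p,color,amin); out=[]
    for a,ce in bl:
        # label near centroid
        m=np.zeros(l.shape,bool)
        for i in np.unique(l[max(0,int(ce[1])-15):int(ce[1])+15,max(0,int(ce[0])-15):int(ce[0])+15]):
            if i and abs((l==i).sum()-a)<1: m|=(l==i)
        ys,xs=np.nonzero(m)
        pts=np.array([atz(C,(x,y),z)[:2] for x,y in zip(xs,ys)],np.float32)*1000
        r=cv2.minAreaRect(pts); b=cv2.boxPoints(r); e=b[1]-b[0]
        ang=np.arctan2(e[1],e[0]); ang=(ang+np.pi/4)%(np.pi/2)-np.pi/4
        out.append((np.array(r[0])/1000,np.round(r[1],1),round(float(ang),3)))
    return out
E
python3 - <<'E'
from h import *
p=cv2.imread('pics/w14.png')[:,:,::-1].copy(); C=cal('wrist')
for o in sqpose(p,C): print(o)
E
```

```text
(array([ 0.50014841, -0.23726373]), array([29.9, 29.6]), -0.692)
(array([ 0.39286215, -0.23995352]), array([30. , 29.5]), 0.092)
```

```bash
python3 - <<'E'
from h import *
go(0.5003,-0.2368,.0198,-.692)
E
```

```text
to [ 0.5003 -0.2368  0.0198] tx ty tz -1.5 -10.1 99.8 twist 0.509 yaw0 -0.183
```

```bash
python3 -m crank '[[-0.3,-1.5,-10.1,30,0.18],[-0.3,-1.5,-10.1,40,0.36],[-0.3,-1.5,-10.1,50,0.509],[-0.3,-1.5,-10.1,80,0.509],[-0.3,-1.5,-10.1,98.5,0.509],[-0.3,-1.5,-10.1,98.5,0.509],[1,-1.5,-10.1,98.5,0.509],[1,-1.5,-10.1,98.5,0.509],[1,-1.5,-10.1,98.5,0.509],[1,-1.5,-10.1,98.5,0.509]]'
python3 -m crank '[[1,0,0,-10,0],[1,0,0,-40,0],[1,0,0,-80,0],[1,0,0,-110,0],[1,0,0,-110,0]]'
python3 - <<'E'
from h import *
p,d=save('wrist','w15.png')
go(0.541,-0.0070,.13,-.187)
E
```

```text
time_s: 25.4
ee_pos: [0.5003, -0.2379, 0.0219]
orientation: [-2.955, 1.067, -0.003]
ft_force: [-0.3, 3.2, 6.3]
finger_gap: 0.445
time_s: 26.02
ee_pos: [0.5005, -0.2386, 0.133]
orientation: [2.953, -1.066, 0.007]
ft_force: [-1.5, 0.2, -1.4]
finger_gap: 0.447
to [ 0.541 -0.007  0.13 ] tx ty tz -116.0 -204.1 1.1 twist -0.506 yaw0 -0.693
```

View pics/w15.png

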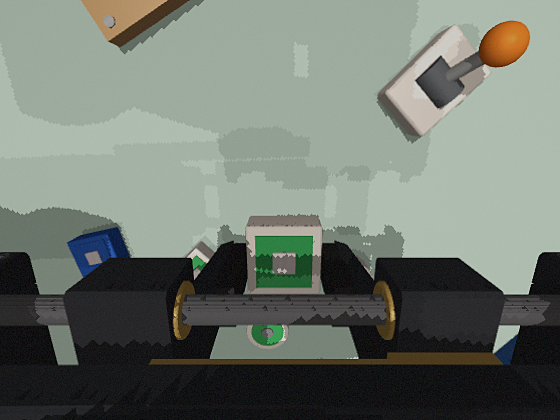

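```bash
cat >> h.py <<'E'
def held(p,C,zoff=-.002,color='green'):
    P,R,s=pose(); best=None
    for a,ce in blobs(p,color,200)[0]:
        if 225<ce[1]<290 and 230<ce[0]<330: best=(a,ce)
    if best is None: print('none held');return
    q=atz(C,best[1],P[2]+zoff); print('held px',best[1],'tool off mm',(R.T@(q-P)*1000).round(1))
def pockets(p,C,rowmax=215,vmax=110):
    h=cv2.cvtColor(p,cv2.COLOR_RGB2HSV); m=((h[:,:,2]<vmax)&(h[:,:,1]<140)).astype(np.uint8); m[rowmax:]=0
    n,l,st,ce=cv2.connectedComponentsWithStats(m)
    for i in range(1,n):
        if 500<st[i,4]<12000:
            ys,xs=np.nonzero(l==i)
            q=np.array([atz(C,(x,y),.018)[:2] for x,y in zip(xs,ys)],np.float32)*1000
            r=cv2.minAreaRect(q)
            if max(r[1])>60: continue
            c=np.mean(cv2.boxPoints(r),0); print('pocket px',ce[i].round(0),'mid@18',(c).round(1),'size',np.round(r[1],1),'fill %.2f'%(cv2.contourArea(cv2.convexHull(q))/np.prod(r[1])),'ang %.3f'%((np.deg2rad(r[2])+np.pi/4)%(np.pi/2)-np.pi/4), 'floor@10',atz(C,ce[i],.010).round(4)[:2])
E
python3 - <<'E'
from h import *
p=cv2.imread('pics/w15.png')[:,:,::-1].copy(); held(p,cal('wrist'))
go(0.530,-0.075,.14,-.187)
E
python3 -m crank '[[1,-30,-50,-7,-0.18],[1,-60,-90,-7,-0.36],[1,-82,-144,-7,-0.506],[1,-82,-144,-7,-0.506],[1,-82,-144,-7,-0.506]]'
python3 - <<'E'
from h import *
p,d=save('wrist','w16.png'); C=cal('wrist'); held(p,C); pockets(p,C)
print(pose()[0]);go(0.530,-0.075,.14,-.187)
E
```

```text
held px [283.6, 260.3] tool off mm [ 0.5 -0.8  2. ]
to [ 0.53  -0.075  0.14 ] tx ty tz -81.0 -144.8 -8.9 twist -0.506 yaw0 -0.693
time_s: 26.7
ee_pos: [0.5283, -0.075, 0.1366]
orientation: [-3.128, 0.294, 0.003]
ft_force: [-0.6, -0.9, -1.2]
finger_gap: 0.451
held px [283.6, 260.2] tool off mm [ 0.3 -0.8  2. ]
pocket px [284.  14.] mid@18 [557.   72.5] size [21.6 42.3] fill 0.81 ang -0.188 floor@10 [0.5572 0.0768]
pocket px [404.  14.] mid@18 [649.1  55.9] size [19.5 42.1] fill 0.98 ang -0.189 floor@10 [0.6515 0.0585]
pocket px [394. 124.] mid@18 [634.3 -23.8] size [44.2 45.1] fill 0.82 ang -0.088 floor@10 [ 0.6366 -0.024 ]
pocket px [547. 129.] mid@18 [761.4 -54. ] size [19.8 52.6] fill 0.74 ang 0.070 floor@10 [ 0.7679 -0.0535]
pocket px [285. 124.] mid@18 [542.7  -6.6] size [41.8 42.1] fill 0.96 ang -0.187 floor@10 [ 0.5426 -0.0069]
[ 0.52830155 -0.07558931  0.13688635]
to [ 0.53  -0.075  0.14 ] tx ty tz 1.6 -0.9 -3.1 twist -0.002 yaw0 -0.189
```

View pics/w16.png

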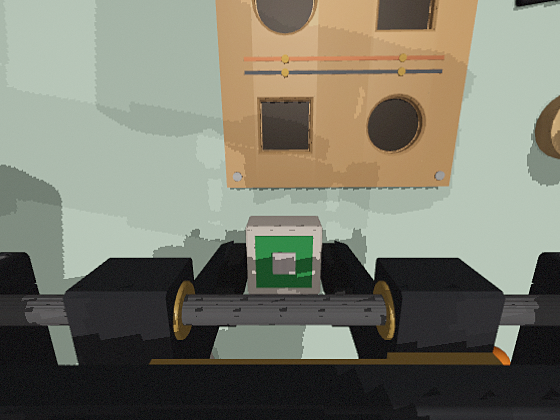

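```bash
python3 -m crank '[[1,0.7,-40,20,0],[1,0.7,-69.5,50,0],[1,0.7,-69.5,75,0],[1,0.7,-69.5,85,0],[1,0.7,-69.5,90,0],[1,0.7,-69.5,95,0],[1,0.7,-69.5,100,0],[1,0.7,-69.5,104,0],[1,0.7,-69.5,107,0],[1,0.7,-69.5,107,0]]'
python3 - <<'E'
from h import *
p,d=save('wrist','w17.png'); print(pose()[0],pose()[2]['ft_force'],pose()[2]['finger_gap'])
E
```

```text
time_s: 28.0
ee_pos: [0.5424, -0.0067, 0.0319]
orientation: [3.128, -0.293, 0.001]
ft_force: [-4.0, 0.6, 11.1]
finger_gap: 0.448
[ 0.54235676 -0.00674108  0.03189306] [-3.84779833 -0.99486836 11.50293366] 0.44989671523314306
```

View pics/w17.png

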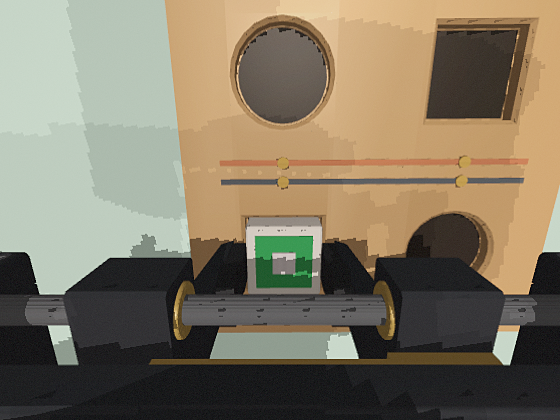

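```bash
python3 -m crank '[[-0.3,0,0,0,0],[-0.3,0,0,0,0],[-0.3,0,0,-10,0],[-0.3,0,0,-50,0],[-0.3,0,30,-80,0],[-0.3,0,60,-110,0],[-0.3,0,60,-110,0]]'
python3 - <<'E'
from h import *
p,d=save('wrist','w18.png'); C=cal('wrist')
for o in sqpose(p,C,.03): print(o)
for a,ce in blobs(p,'green',200)[0]:
    x,y=int(ce[0]),int(ce[1]); Z=[atdepth(C,(x+dx,y+dy),d[y+dy,x+dx])[2].round(4) for dx,dy in [(-12,-12),(12,-12),(-12,12),(12,12)]]; print(ce,Z)
for q in [(220,170),(350,170)]: print(q,atdepth(C,q,d[q[1],q[0]]).round(4))
cv2.imwrite('pics/w18c.png',cv2.resize(p[60:240,180:420],None,fx=3,fy=3)[:,:,::-1])
pockets(p,C)
E
```

```text
time_s: 28.92
ee_pos: [0.5319, -0.0672, 0.1431]
orientation: [3.126, -0.297, 0.007]
ft_force: [0.5, -0.1, -0.9]
finger_gap: 0.65
(array([ 0.54150189, -0.00503198]), array([28.4, 29.5]), -0.187)
[281.5, 134.2] [np.float64(0.0299), np.float64(0.0294), np.float64(0.0298), np.float64(0.0317)]
(220, 170) [ 0.4761 -0.0275 -0.0006]
(350, 170) [ 0.5966 -0.0475  0.0178]
pocket px [280.  20.] mid@18 [556.9  79. ] size [32.1 42.6] fill 0.85 ang -0.187 floor@10 [0.5573 0.0835]
pocket px [396.  21.] mid@18 [647.9  63. ] size [29.9 42. ] fill 0.98 ang -0.178 floor@10 [0.6502 0.0654]
pocket px [528.   9.] mid@18 [750.7  51. ] size [14.3 45.6] fill 0.79 ang -0.191 floor@10 [0.7555 0.0539]
pocket px [536. 134.] mid@18 [763.2 -50.6] size [30.  57.5] fill 0.77 ang 0.007 floor@10 [ 0.767  -0.0477]
pocket px [387. 133.] mid@18 [632.4 -21.2] size [44.9 45.5] fill 0.80 ang -0.021 floor@10 [ 0.6348 -0.0217]
```

View pics/w18c.png

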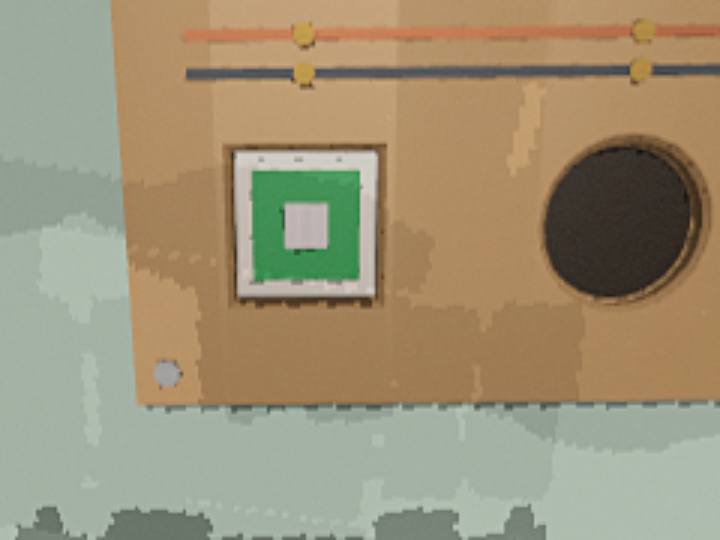

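Seated: its top is at about 30 mm and level. Next is the second square.

```bash
python3 - <<'E'
from h import *
go(0.393,-0.250,.12,.092)
E
```

```text
to [ 0.393 -0.25   0.12 ] tx ty tz -101.4 206.6 21.3 twist -0.280 yaw0 -0.188
```

```bash
python3 -m crank '[[-0.3,-25,50,-5,-0.1],[-0.3,-50,100,-5,-0.2],[-0.3,-75,150,0,-0.28],[-0.3,-101.4,206.6,20,-0.28],[-0.3,-101.4,206.6,20,-0.28],[-0.3,-101.4,206.6,20,-0.28]]'
python3 - <<'E'
from h import *
p,d=save('wrist','w19.png'); C=cal('wrist')
for o in sqpose(p,C): print(o)
go(0.393,-0.2397,.0198,.092)
E
```

```text
time_s: 29.72
ee_pos: [0.3934, -0.2489, 0.1202]
orientation: [-3.137, -0.146, 0.001]
ft_force: [0.2, -0.2, 0.2]
finger_gap: 0.651
(array([ 0.39417654, -0.2399559 ]), array([29.4, 29. ]), 0.096)
(array([ 0.40232187, -0.3234762 ]), array([31.9, 14.7]), 0.096)
to [ 0.393  -0.2397  0.0198] tx ty tz 0.1 -8.8 100.7 twist 0.002 yaw0 0.094
```

View pics/w19.png

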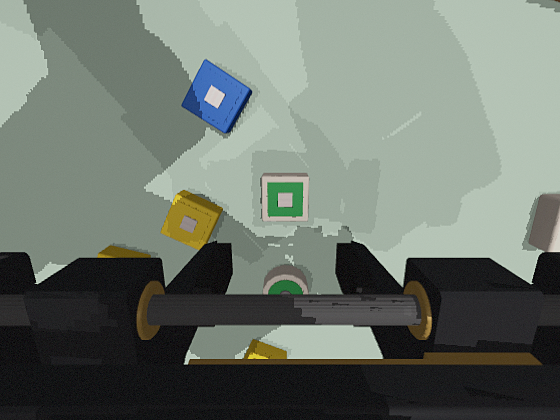

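```bash
python3 -m crank '[[-0.18,1.1,-8.9,20,0],[-0.18,1.1,-8.9,50,0],[-0.18,1.1,-8.9,80,0],[-0.18,1.1,-8.9,99,0],[-0.18,1.1,-8.9,99,0],[1,1.1,-8.9,99,0],[1,1.1,-8.9,99,0],[1,1.1,-8.9,99,0],[1,1.1,-8.9,99,0]]'
python3 -m crank '[[1,0,0,-10,0],[1,0,0,-40,0],[1,0,0,-80,0],[1,0,0,-115,0],[1,0,0,-115,0]]'
python3 - <<'E'
from h import *
p,d=save('wrist','w20.png'); held(p,cal('wrist'))
go(0.642,-0.0,.14,-.187)
E
```

```text
time_s: 30.9
ee_pos: [0.3939, -0.2408, 0.0225]
orientation: [3.137, 0.146, 0.003]
ft_force: [2.6, 3.5, 7.2]
finger_gap: 0.45
time_s: 31.52
ee_pos: [0.3939, -0.2415, 0.1391]
orientation: [3.134, 0.146, 0.005]
ft_force: [-0.6, -0.2, -1.4]
finger_gap: 0.453
held px [283.6, 258.4] tool off mm [ 0.1 -1.8  2. ]
to [ 0.642 -0.     0.14 ] tx ty tz 270.0 -216.9 -2.6 twist 0.280 yaw0 0.093
```

View pics/w20.png

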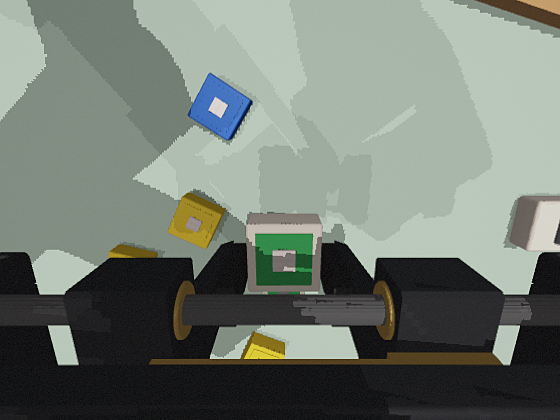

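```bash
python3 -m crank '[[1,45,-36,-3,0.1],[1,90,-72,-3,0.2],[1,135,-108,-3,0.28],[1,180,-144,-3,0.28],[1,225,-180,-3,0.28],[1,270,-217,-3,0.28],[1,270,-217,-3,0.28],[1,270,-217,-3,0.28]]'
python3 - <<'E'
from h import *
p,d=save('wrist','w21.png'); C=cal('wrist'); held(p,C); pockets(p,C,212)
print(pose()[0])
E
```

```text
time_s: 32.58
ee_pos: [0.6412, 0.0001, 0.1381]
orientation: [3.128, -0.293, -0.005]
ft_force: [0.7, -0.4, -0.5]
finger_gap: 0.441
held px [283.6, 258.5] tool off mm [ 0.3 -1.7  2. ]
pocket px [173. 125.] mid@18 [559.7  85.2] size [43.  45.9] fill 0.81 ang -0.185 floor@10 [0.5577 0.0859]
pocket px [281. 125.] mid@18 [651.8  68.4] size [40.5 42.1] fill 0.98 ang -0.186 floor@10 [0.6518 0.0684]
[ 6.41139685e-01 -4.46297442e-04  1.38627153e-01]
```

View pics/w21.png

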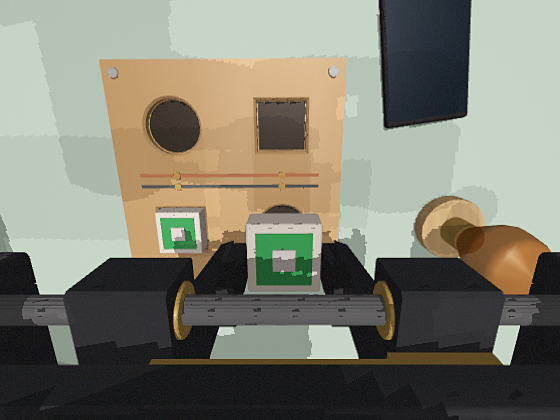

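```bash
python3 -m crank '[[1,-2.5,-40,20,0],[1,-2.5,-68.3,50,0],[1,-2.5,-68.3,75,0],[1,-2.5,-68.3,85,0],[1,-2.5,-68.3,90,0],[1,-2.5,-68.3,95,0],[1,-2.5,-68.3,100,0],[1,-2.5,-68.3,105,0],[1,-2.5,-68.3,108,0],[1,-2.5,-68.3,108,0]]'
```

```text
time_s: 33.88
ee_pos: [0.6522, 0.0679, 0.0326]
orientation: [3.128, -0.293, 0.0]
ft_force: [-4.2, -1.1, 5.7]
finger_gap: 0.445
```

```bash
python3 -m crank '[[-0.3,0,0,0,0],[-0.3,0,0,0,0],[-0.3,0,0,-10,0],[-0.3,0,0,-50,0],[-0.3,0,30,-80,0],[-0.3,0,60,-110,0],[-0.3,0,60,-110,0]]'
cat >> h.py <<'E'
def seat(p,d,C):
    for a,ce in blobs(p,'green',150)[0]:
        if ce[1]>232: continue
        x,y=int(ce[0]),int(ce[1]); Z=[float(np.median([atdepth(C,(x+dx+i,y+dy+j),d[y+dy+j,x+dx+i])[2] for i in (-1,0,1) for j in (-1,0,1)]).__round__(4)) for dx,dy in [(-9,-9),(9,-9),(-9,9),(9,9)]]; print('green',ce,atz(C,ce,.03).round(4),'topz',Z)
E
python3 - <<'E'
from h import *
p,d=save('wrist','w22.png'); C=cal('wrist'); seat(p,d,C); pockets(p,C)
for o in sqpose(p,C,.03): print(o)
cv2.imwrite('pics/w22c.png',cv2.resize(p[40:240,100:400],None,fx=2.6,fy=2.6)[:,:,::-1])
t,_=save('top','t22.png'); print([ (c,atz(cal('top'),c,.02).round(4)) for a,c in blobs(t,'green')[0]])
E
```

```text
time_s: 34.75
ee_pos: [0.642, 0.0072, 0.1447]
orientation: [3.127, -0.297, 0.008]
ft_force: [-0.3, -0.0, 0.3]
finger_gap: 0.651
green [281.2, 133.0] [0.6516 0.071  0.03  ] topz [0.0295, 0.0292, 0.0293, 0.03]
pocket px [176. 134.] mid@18 [559.4  86.7] size [43.3 45.6] fill 0.80 ang -0.305 floor@10 [0.5571 0.0874]
(array([0.65133545, 0.07036214]), array([28.5, 28.9]), -0.187)
(array([ 0.54180603, -0.00528526]), array([29. , 29.8]), -0.188)
[([403.1, 224.1], array([ 0.5024, -0.3405,  0.02  ])), ([400.9, 257.8], array([ 0.4035, -0.3311,  0.02  ]))]
```

View pics/w22c.png

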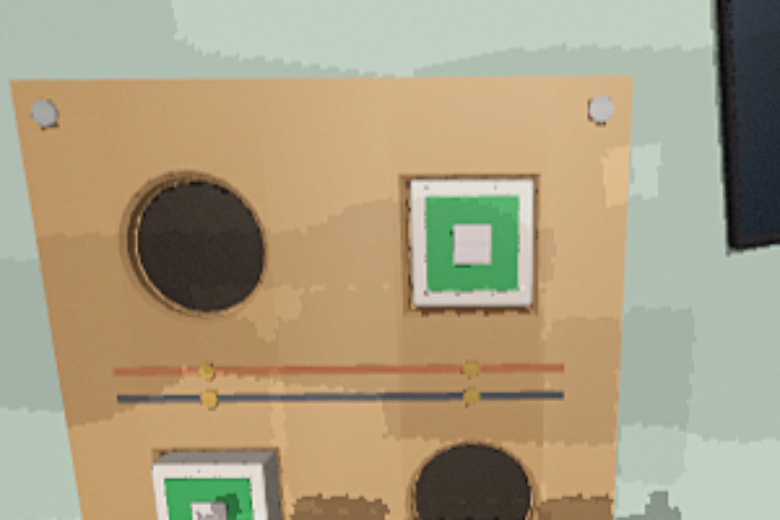

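Both squares are seated. Now disc 1 at top (403,224).

```bash
python3 - <<'E'
from h import *
go(0.502,-0.350,.12,-.187)
E
```

```text
to [ 0.502 -0.35   0.12 ] tx ty tz -69.6 378.9 21.4 twist -0.000 yaw0 -0.187
```

```bash
python3 -m crank '[[-0.3,-12,60,-10,0],[-0.3,-24,120,-10,0],[-0.3,-36,180,-10,0],[-0.3,-48,240,-10,0],[-0.3,-60,300,-10,0],[-0.3,-69.6,360,-5,0],[-0.3,-69.6,378.9,20,0],[-0.3,-69.6,378.9,20,0],[-0.3,-69.6,378.9,20,0]]'
python3 - <<'E'
from h import *
p,d=save('wrist','w23.png'); C=cal('wrist')
for a,ce in blobs(p,'green',100)[0]: print(a,ce,atz(C,ce,.02).round(4))
for o in sqpose(p,C): print(o)
print(pose()[0])
E
```

```text
time_s: 35.98
ee_pos: [0.5031, -0.349, 0.1218]
orientation: [-3.127, 0.291, 0.001]
ft_force: [-0.6, -0.2, 0.1]
finger_gap: 0.647
935 [279.9, 199.8] [ 0.5018 -0.3406  0.02  ]
921 [165.0, 210.5] [ 0.4021 -0.3319  0.02  ]
(array([ 0.50139838, -0.34101755]), array([31.9, 31.8]), -0.183)
(array([ 0.40203806, -0.33212305]), array([32. , 32.5]), -0.699)
[ 0.50322872 -0.34898636  0.1222825 ]
```

View pics/w23.png

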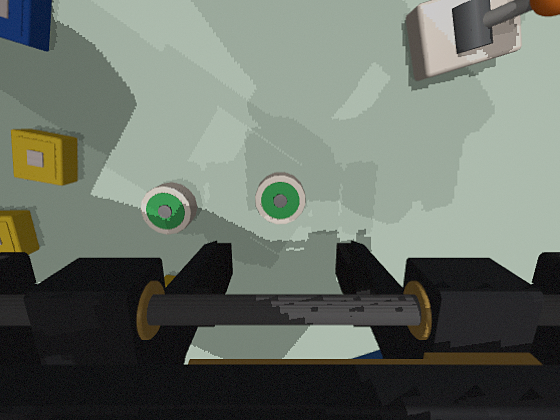

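```bash
python3 -m crank '[[-0.3,-3.1,-9,20,0],[-0.3,-3.1,-9,50,0],[-0.3,-3.1,-9,80,0],[-0.3,-3.1,-9,101,0],[-0.3,-3.1,-9,101,0],[1,-3.1,-9,101,0],[1,-3.1,-9,101,0],[1,-3.1,-9,101,0],[1,-3.1,-9,101,0]]'
python3 -m crank '[[1,0,0,-10,0],[1,0,0,-40,0],[1,0,0,-80,0],[1,0,0,-115,0],[1,0,0,-115,0]]'
python3 - <<'E'
from h import *
p,d=save('wrist','w24.png'); held(p,cal('wrist'))
go(0.625,-0.094,.14,-.187)
E
```

```text
time_s: 37.15
ee_pos: [0.5017, -0.3411, 0.0221]
orientation: [3.127, -0.293, 0.003]
ft_force: [1.3, 2.1, 6.5]
finger_gap: 0.49
time_s: 37.78
ee_pos: [0.5016, -0.3418, 0.1386]
orientation: [3.124, -0.293, 0.006]
ft_force: [-0.2, 0.3, -1.7]
finger_gap: 0.48
held px [283.6, 260.4] tool off mm [ 0.3 -0.6  2. ]
to [ 0.625 -0.094  0.14 ] tx ty tz 76.0 -265.9 -3.8 twist -0.000 yaw0 -0.187
```

View pics/w24.png

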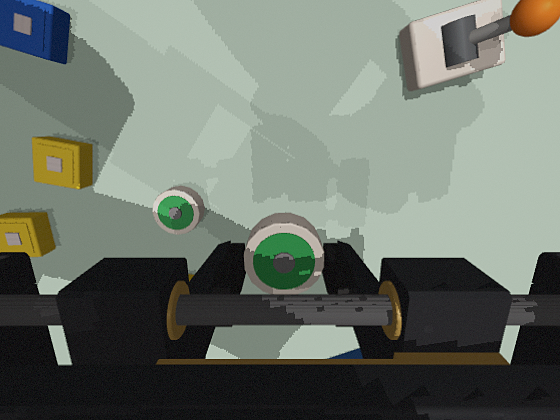

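```bash
python3 -m crank '[[1,16,-57,-20,0],[1,32,-114,-20,0],[1,48,-171,-20,0],[1,64,-228,-10,0],[1,76,-266,-4,0],[1,76,-266,-4,0],[1,76,-266,-4,0]]'
python3 - <<'E'
from h import *
p,d=save('wrist','w25.png'); C=cal('wrist'); held(p,C); pockets(p,C,212)
print(pose()[0])
E
```

```text
time_s: 38.7
ee_pos: [0.6245, -0.0943, 0.1386]
orientation: [-3.128, 0.294, 0.003]
ft_force: [-0.7, -1.0, -1.0]
finger_gap: 0.483
held px [283.6, 260.5] tool off mm [ 0.3 -0.6  2. ]
pocket px [161.  13.] mid@18 [558.7  71.7] size [21.8 42.1] fill 0.78 ang -0.185 floor@10 [0.5565 0.0768]
pocket px [435. 129.] mid@18 [769.2 -55.9] size [26.  55.8] fill 0.76 ang 0.069 floor@10 [ 0.7691 -0.0547]
pocket px [280. 122.] mid@18 [635.4 -23.8] size [44.8 44.6] fill 0.80 ang 0.229 floor@10 [ 0.6351 -0.0237]
[ 0.62448196 -0.09483499  0.13905096]
```

View pics/w25.png

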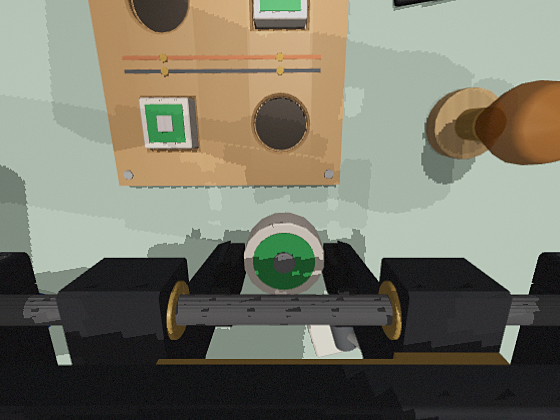

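```bash
python3 -m crank '[[1,-3,-40,20,0],[1,-3,-71.5,50,0],[1,-3,-71.5,75,0],[1,-3,-71.5,85,0],[1,-3,-71.5,90,0],[1,-3,-71.5,95,0],[1,-3,-71.5,100,0],[1,-3,-71.5,105,0],[1,-3,-71.5,109,0],[1,-3,-71.5,109,0]]'
```

```text
time_s: 40.0
ee_pos: [0.6355, -0.0234, 0.032]
orientation: [3.127, -0.293, 0.001]
ft_force: [-4.9, -1.4, 9.2]
finger_gap: 0.483
```

```bash
python3 -m crank '[[-0.3,0,0,0,0],[-0.3,0,0,0,0],[-0.3,0,0,-10,0],[-0.3,0,0,-50,0],[-0.3,0,30,-80,0],[-0.3,0,60,-110,0],[-0.3,0,60,-110,0]]'
python3 - <<'E'
from h import *
p,d=save('wrist','w26.png'); C=cal('wrist'); seat(p,d,C)
cv2.imwrite('pics/w26c.png',cv2.resize(p[40:240,100:400],None,fx=2.6,fy=2.6)[:,:,::-1])
t,_=save('top','t26.png'); print([ (c,atz(cal('top'),c,.02).round(4)) for a,c in blobs(t,'green')[0]])
go(0.402,-0.342,.12,-.187)
E
```

```text
time_s: 40.88
ee_pos: [0.625, -0.0837, 0.1434]
orientation: [3.126, -0.297, 0.008]
ft_force: [-0.8, -0.7, 0.1]
finger_gap: 0.653
green [280.1, 16.1] [0.6498 0.0642 0.03  ] topz [0.0301, 0.0298, 0.0302, 0.0291]
green [281.5, 134.8] [ 0.6346 -0.0213  0.03  ] topz [0.0297, 0.0295, 0.0295, 0.0295]
green [168.9, 136.0] [ 0.5417 -0.0048  0.03  ] topz [0.0301, 0.0299, 0.0301, 0.0299]
[([265.3, 170.4], array([0.6558, 0.069 , 0.02  ])), ([294.8, 176.1], array([ 0.6403, -0.019 ,  0.02  ])), ([288.3, 207.2], array([ 5.467e-01, -5.000e-04,  2.000e-02])), ([400.9, 257.8], array([ 0.4035, -0.3311,  0.02  ]))]
to [ 0.402 -0.342  0.12 ] tx ty tz -169.7 297.4 20.4 twist -0.000 yaw0 -0.187
```

View pics/w26c.png

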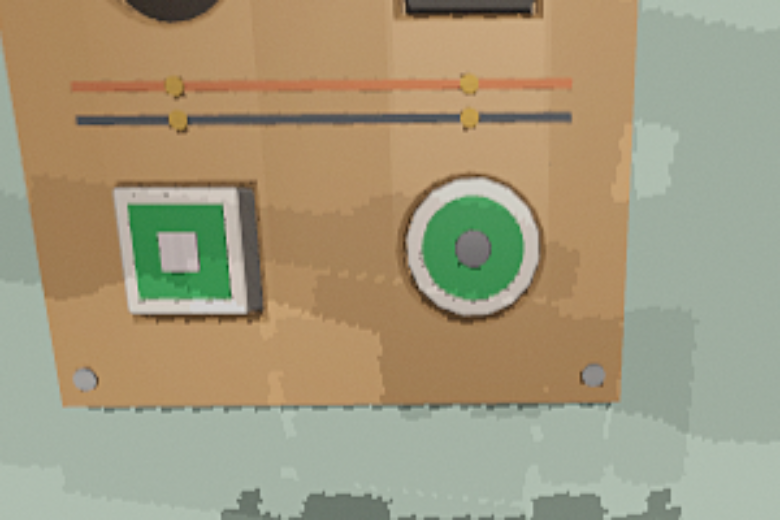

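Disc 1 is seated. Last one: disc 2.

```bash
python3 -m crank '[[-0.3,-30,52,-10,0],[-0.3,-60,105,-10,0],[-0.3,-90,157,-10,0],[-0.3,-120,210,-10,0],[-0.3,-150,262,-10,0],[-0.3,-169.7,297.4,0,0],[-0.3,-169.7,297.4,20,0],[-0.3,-169.7,297.4,20,0]]'
python3 - <<'E'
from h import *
p,d=save('wrist','w27.png'); C=cal('wrist')
for a,ce in blobs(p,'green',100)[0]: print(a,ce,atz(C,ce,.02).round(4))
for o in sqpose(p,C): print(o)
print(pose()[0])
go(0.402,-0.331,.0208,-.187)
E
```

```text
time_s: 41.98
ee_pos: [0.4019, -0.3413, 0.1188]
orientation: [-3.124, 0.292, 0.005]
ft_force: [0.9, 0.2, -0.1]
finger_gap: 0.648
957 [282.3, 199.2] [ 0.4031 -0.3322  0.02  ]
(array([ 0.4029361 , -0.33262329]), array([32.2, 32. ]), 0.284)
[ 0.40246972 -0.34152634  0.11989583]
to [ 0.402  -0.331   0.0208] tx ty tz -2.2 -10.1 99.1 twist 0.001 yaw0 -0.186
```

View pics/w27.png

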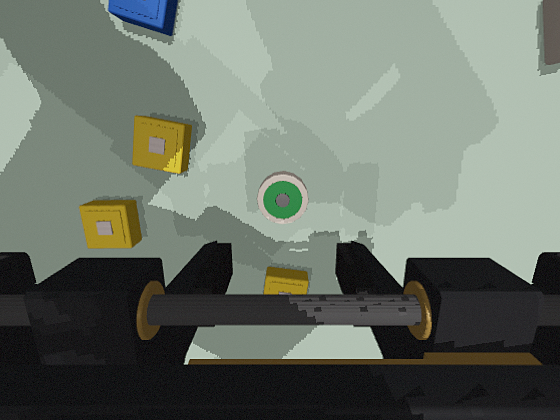

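```bash
python3 -m crank '[[-0.25,-1.7,-10.2,20,0],[-0.25,-1.7,-10.2,50,0],[-0.25,-1.7,-10.2,80,0],[-0.25,-1.7,-10.2,98.5,0],[-0.25,-1.7,-10.2,98.5,0],[1,-1.7,-10.2,98.5,0],[1,-1.7,-10.2,98.5,0],[1,-1.7,-10.2,98.5,0],[1,-1.7,-10.2,98.5,0]]'
python3 -m crank '[[1,0,0,-10,0],[1,0,0,-40,0],[1,0,0,-80,0],[1,0,0,-115,0],[1,0,0,-115,0]]'
python3 - <<'E'
from h import *
p,d=save('wrist','w28.png'); held(p,cal('wrist'))
go(0.548,0.015,.14,-.187)
E
```

```text
time_s: 43.15
ee_pos: [0.403, -0.3324, 0.0232]
orientation: [3.127, -0.293, 0.003]
ft_force: [2.3, 3.3, 5.8]
finger_gap: 0.48
time_s: 43.78
ee_pos: [0.4029, -0.333, 0.1398]
orientation: [3.124, -0.293, 0.005]
ft_force: [0.4, -0.3, -1.8]
finger_gap: 0.481
held px [283.6, 259.3] tool off mm [ 0.3 -1.3  2. ]
to [0.548 0.015 0.14 ] tx ty tz 78.4 -368.4 -2.4 twist -0.000 yaw0 -0.187
```

View pics/w28.png

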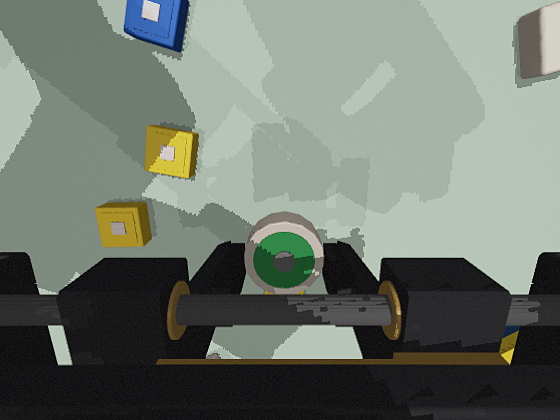

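```bash
python3 -m crank '[[1,12,-57,-10,0],[1,24,-114,-10,0],[1,36,-171,-10,0],[1,48,-228,-10,0],[1,60,-285,-10,0],[1,72,-342,-2,0],[1,78.4,-368.4,-2,0],[1,78.4,-368.4,-2,0],[1,78.4,-368.4,-2,0]]'
python3 - <<'E'
from h import *
p,d=save('wrist','w29.png'); C=cal('wrist'); held(p,C); pockets(p,C,212)
print(pose()[0]); seat(p,d,C)
E
```

```text
time_s: 44.95
ee_pos: [0.5473, 0.0144, 0.1384]
orientation: [3.128, -0.294, -0.003]
ft_force: [1.0, -0.2, -0.8]
finger_gap: 0.482
held px [283.6, 259.3] tool off mm [ 0.3 -1.3  2. ]
pocket px [282. 121.] mid@18 [559.9  85.4] size [44.5 44.2] fill 0.80 ang -0.126 floor@10 [0.5596 0.086 ]
[0.54745096 0.01412693 0.13869891]
green [398.8, 119.6] [0.6535 0.0693 0.03  ] topz [0.0319, 0.0322, 0.0318, 0.0322]
green [385.1, 229.7] [ 0.6339 -0.0243  0.03  ] topz [0.032, 0.0318, 0.0317, 0.0315]
```

View pics/w29.png

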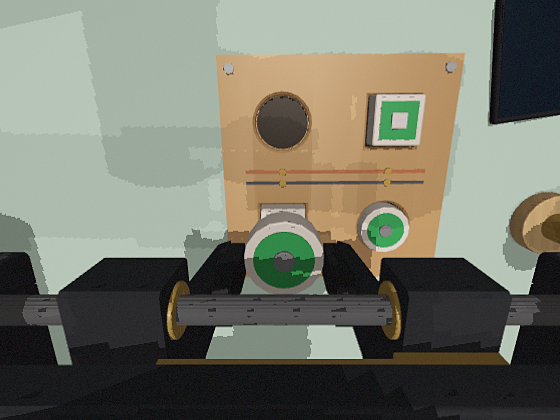

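```bash
python3 -m crank '[[1,-1.5,-40,20,0],[1,-1.5,-71.6,50,0],[1,-1.5,-71.6,75,0],[1,-1.5,-71.6,85,0],[1,-1.5,-71.6,90,0],[1,-1.5,-71.6,95,0],[1,-1.5,-71.6,100,0],[1,-1.5,-71.6,105,0],[1,-1.5,-71.6,108.5,0],[1,-1.5,-71.6,108.5,0]]'
```

```text
time_s: 46.25
ee_pos: [0.5599, 0.0857, 0.033]
orientation: [3.128, -0.293, 0.002]
ft_force: [-8.1, -1.3, 21.7]
finger_gap: 0.485
```

```bash
python3 -m crank '[[-0.3,0,0,0,0],[-0.3,0,0,0,0],[-0.3,0,0,-10,0],[-0.3,0,0,-50,0],[-0.3,0,30,-80,0],[-0.3,0,60,-110,0],[-0.3,0,60,-110,0]]'
python3 - <<'E'
from h import *
p,d=save('wrist','w30.png'); C=cal('wrist'); seat(p,d,C)
cv2.imwrite('pics/w30c.png',cv2.resize(p[20:250,190:470],None,fx=2.6,fy=2.6)[:,:,::-1])
save('scene','s30.png')
E
```

```text
time_s: 47.12
ee_pos: [0.5495, 0.0254, 0.143]
orientation: [3.127, -0.297, 0.007]
ft_force: [0.1, 0.5, -0.2]
finger_gap: 0.646
green [281.5, 134.5] [0.5591 0.0877 0.03  ] topz [0.0302, 0.03, 0.0301, 0.0295]
green [393.7, 133.3] [0.6515 0.0712 0.03  ] topz [0.0295, 0.0296, 0.0293, 0.0298]
```

View pics/w30c.png

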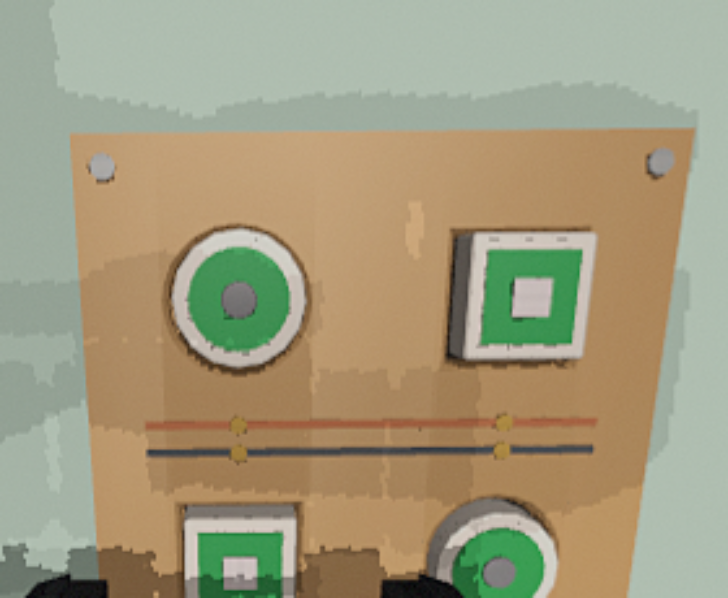

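View pics/s30.png

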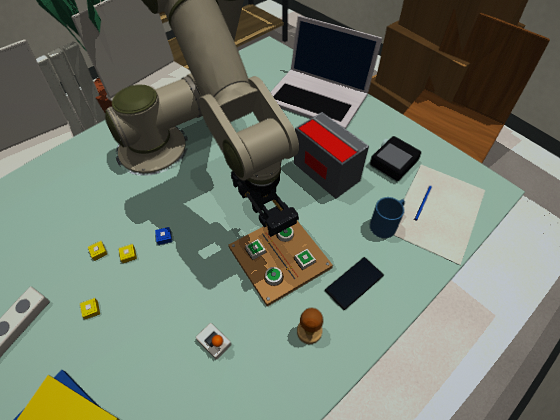

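All four are flat in their pockets and the flap is shut. Now power on: straddle the orange ball and draw it to −x.

```bash
python3 - <<'E'
from h import *
go(0.682,-0.252,.16,.05)
E
```

```text
to [ 0.682 -0.252  0.16 ] tx ty tz 183.2 249.4 -19.7 twist -0.237 yaw0 -0.187
```

```bash
python3 -m crank '[[-0.3,0,60,-25,-0.1],[-0.3,40,110,-25,-0.2],[-0.3,80,150,-25,-0.237],[-0.3,120,190,-25,-0.237],[-0.3,160,230,-22,-0.237],[-0.3,183.2,249.4,-20,-0.237],[-0.3,183.2,249.4,-20,-0.237],[-0.3,183.2,249.4,-20,-0.237]]'
python3 - <<'E'
from h import *
p,d=save('wrist','w31.png'); C=cal('wrist')
for a,ce in blobs(p,'orange',60)[0]: print(a,ce,atz(C,ce,.066).round(4))
print(pose()[0])
E
```

```text
time_s: 48.22
ee_pos: [0.6822, -0.2506, 0.1597]
orientation: [-3.139, -0.081, 0.003]
ft_force: [0.2, -0.1, 0.3]
finger_gap: 0.651
707 [287.1, 195.1] [ 0.6843 -0.2363  0.066 ]
[ 0.68213098 -0.25060685  0.16035158]
```

View pics/w31.png

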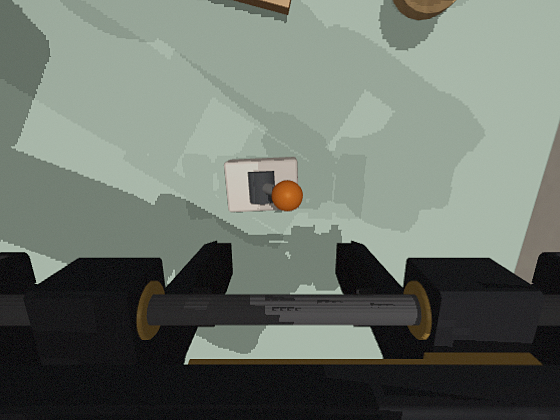

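```bash
python3 -m crank '[[-0.3,3.6,-14,0,0],[-0.3,3.6,-14,40,0],[-0.3,3.6,-14,80,0],[-0.3,3.6,-14,100,0],[-0.3,3.6,-14,100,0]]'
python3 -m crank '[[-0.3,-10,0,0,0],[-0.3,-20,0,0,0],[-0.3,-30,0,0,0],[-0.3,-40,0,0,0],[-0.3,-50,0,0,0],[-0.3,-58,0,0,0],[-0.3,-63,0,0,0],[-0.3,-66,0,0,0],[-0.3,-66,0,0,0]]'
```

```text
time_s: 48.9
ee_pos: [0.6847, -0.2363, 0.0597]
orientation: [-3.139, -0.08, 0.004]
ft_force: [0.5, 0.7, 0.6]
finger_gap: 0.651
time_s: 50.02
ee_pos: [0.62, -0.2413, 0.0604]
orientation: [-3.141, -0.079, -0.003]
ft_force: [7.2, 0.0, -3.7]
finger_gap: 0.653
```

```bash
python3 -m crank '[[-0.3,-3,0,0,0],[-0.3,-4,0,0,0]]'
python3 -m crank '[[-0.3,6,0,0,0],[-0.3,12,0,0,0],[-0.3,12,0,-30,0],[-0.3,12,0,-80,0],[-0.3,12,15,-120,0],[-0.3,12,15,-120,0]]'
python3 - <<'E'
from h import *
p,d=save('wrist','w32.png'); C=cal('wrist')
for a,ce in blobs(p,'orange',60)[0]: print(a,ce,atz(C,ce,.066).round(4))
save('scene','s32.png');save('top','t32.png')
E
```

```text
time_s: 50.28
ee_pos: [0.6194, -0.2414, 0.0603]
orientation: [3.139, 0.079, 0.016]
ft_force: [29.9, 1.5, -14.5]
finger_gap: 0.656
time_s: 51.02
ee_pos: [0.6287, -0.2573, 0.1842]
orientation: [3.137, 0.077, 0.008]
ft_force: [-0.0, 0.3, -0.4]
finger_gap: 0.652
578 [292.4, 185.9] [ 0.6352 -0.2388  0.066 ]
```

View pics/w32.png

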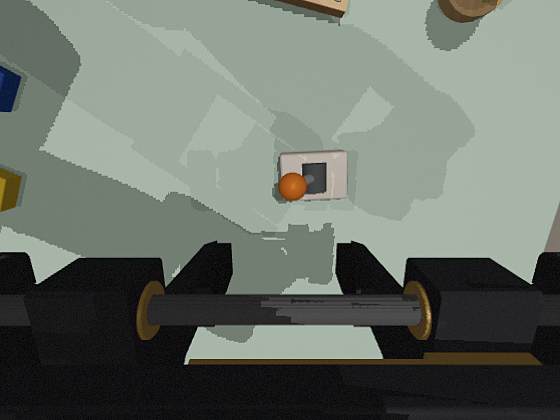

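The ball has travelled the full 49 mm, so the switch is on, and the robot is clear of it. Final overview before handing in.

```bash
python3 - <<'E'
from h import *
a=cv2.imread('pics/s32.png');b=cv2.imread('pics/t32.png')
c=np.hstack([cv2.resize(a[90:370,60:500],(400,255)),cv2.resize(b[70:340,60:480],(400,255))]);cv2.imwrite('pics/f.png',c)
a0=cv2.imread('pics/top0.png');print(cv2.absdiff(a0,b)[75:165,60:340].max(), (cv2.absdiff(a0,b)[75:160,70:330].max(2)>60).sum())
E
```

```text
109 0
```

View pics/f.png

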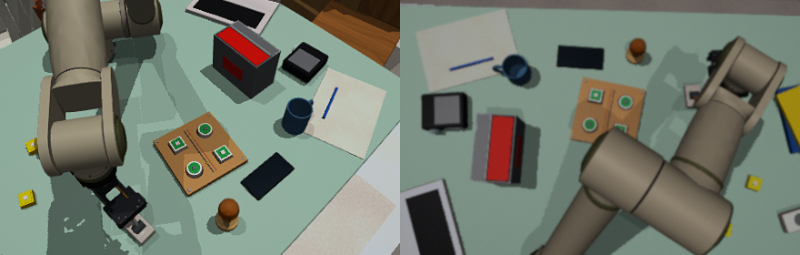

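The view shows all four pockets filled with green modules, the flap shut, and the mug, phone, bulb and projector in place. Handing in.

```bash
python3 - <<'E'
from h import *
print(manip.job_done(), manip.state()['time_s'])
E
```

```text
the job is handed in; nothing more can be done
the job is handed in; nothing more can be done
```

The whole job is done and handed in at about 51 s of the 210 s allowed. I switched the power off and posted the three old modules (one square, two discs) through the flap. I then pressed the four new modules (two squares, two discs) into their matching pockets and switched the power back on.

- **Modules:** All four tops measured level at about 30 mm, as they should when fully seated. Disc 2 needed the most force going in, about 22 N.
- **Flap:** It was shut after each posting and in the last pictures. I could not see inside the box, so that the old modules fell to the bottom is inferred from the shut flap.
- **Switch:** Both pushes stopped at about 30 N. The ball moved about 49 mm when I switched it back on, which is the full swing. The first off reading fell about 5 mm short of that, but later views agreed it was fully off.
- **Bystanders:** The mug, phone, bulb and projector looked unmoved in the last pictures. I left the blue and yellow look-alikes alone, though the arm hid some of them in the last overview.
- **Knock or grip slip:** I saw neither during the run.

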